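# Index the sample carousel and load its orange pocket

### The arm

A 6-joint arm with a two-finger parallel gripper is mounted at the origin on the work surface. World frame = base frame: x ahead of the robot, y to its left, z up, the work surface at z = 0. Lengths are in m, angles in rad, forces in N, time in s.
With the tool pointing down it reaches from about 0.375 to 0.9 m from the base axis. Payload 3.1 kg.
Tool frame: the origin (TCP) lies between the finger pads; the fingertips stand 8 mm ahead of it and the grasp point (between the pads) lies 11 mm behind it; z points along the fingers, y is the line along which they close (so a half turn about z gives the same grasp; the last joint's range is limited). The gripper opens to 85 mm and grips with 20 to 120 N. Pads are 22 mm wide; open, the fingers measure 114 mm over their backs; the gripper's body (76 mm by 85 mm) begins 54 mm behind the grasp point. The pads swing forward as they close: fully open they stand 13 mm farther back than shut.
Start: joints at [1.069, 0.527, 1.433, -0, 1.181, -0.178], TCP at [0.198, 0.593, 0.204] pointing down, gripper open.
Joint ranges: [-3.08, 3.08], [-0.75, 2.2], [0.22, 2.44], [-1.43, 4.57], [0, 2.65], [-2.85, 2.85]. Speed limits (rad/s): [2.79, 2.79, 3.14, 3.14, 3.14, 3.14].

### API

Orientations are given as a unit quaternion [x, y, z, w].
In Python, from station import readout, cams, sign_off gives the robot as it stands.
- The arm moves only by the tool send_rows, never from a script. Its argument "commands" is text: rows parted by semicolons, each of 5 numbers parted by spaces: the finger opening in mm, from 0 to 85.4, then the shift along the tool's x, y, z each as a share of 0.02 m, from -1 to 1, then the turn about the tool's z as a share of 4 degrees, from -1 to 1. In form: grip dx dy dz spin; .... A call has 1 to 20 rows; each row shifts and turns the commanded pose from where the row before left it, along the tool's axes as they then stand; what a row does not reach is not made up. A row lasts 1/12 s, in which the tool goes at most 41.7 mm and 7.16 degrees, less where a joint would pass 70% of its speed; a pose out of reach is approached as far as the arm can. A call with a number of a shift or a turn outside -1 to 1 is refused whole. A call with a gripper value outside its range is refused whole. The fingers move at their own pace and stop on an object; "grip_force" is the grip in N (left out, the last holds). Time passes only in rows, so rows that do not move let the fingers close. It gives the time, the measured TCP pose, the force, the opening and the grip force at its end, in the units of the state.
- readout.sense(): the state, without advancing time (a new reading comes with each control period).
- cams.snapshot(name): name is "scene" or "top" or "wrist"; returns a dict with "pixels" (480x640x3 uint8, red, green, blue), "intrinsics" (3x3 intrinsics, pixels), "eye" and "rotation" of the camera in the world. Camera axes: x right, y down, z forward; pixel columns grow to the right and rows downward; lengths in m; the calibration is good to about 2 mm. A picture is of the moment at which its call begins. There is no depth.
- sign_off(): hands the job in; it is judged then, once.
The state is a dict: "t": time; "q": joint angles; "qd": joint speeds; "tau": joint torques, N m; "tcp_pos": TCP position; "tool_rot": TCP orientation; "force": force on the tool from outside, world axes, zero at the start; "ft_torque": the same for the moment, N m; "finger_gap": opening from 0.0 (shut) to 1.0 (fully open); "gripper_force": force on a finger pad.
Only numpy, scipy, OpenCV 4.12 (cv2) and the standard library are available. Lean on these libraries where they do the work, as an engineer would, in place of code of your own. Each camera call takes 0.05 s, during which the arm holds its last target. There are 200 camera calls.

### The job

Work the red ratchet lever of the sample carousel in full strokes, letting it spring home each time, until the orange pocket stands exactly under the blue filling port; do not overshoot, because the carousel does not go back, and turn it only with the lever. Then pick up the steel scoop by its handle, tip the white ball from it through the port into the orange pocket, and stand the empty scoop upright on the bench again. Leave the bottles, jars and beaker where they are.

Things in the scene. Friction and masses are not known exactly. Their poses are not given: they have to be found in the camera images.
- carousel (a joint): Turn of the ten-pocket round carousel (about 240 mm across), rad, growing counter-clockwise from above; one pocket = 0.628. At 2.513 the orange pocket is exactly under the port. Starts at 0.15 to 1.75, possibly between pockets. Only the lever may drive it, one way; friction keeps it where it is left.
- lever (a joint): Swing of the ratchet lever about the same axis, counter-clockwise: 0 = home (spring return), 0.708 = hard end stop. A full stroke carries the carousel to its next multiple of 0.628 (from q to 0.628*(floor((q+0.08)/0.628)+1)); a short one leaves it short. Must come fully home between strokes. 3 to 4 N at the knob near home, 7 N near the stop. 0.1 to 0.15 m/s is fine; slamming makes the carousel coast on.
- lever_knob (a point): Centre of the upper part, 75 mm above the bench, of the lever's red upright round knob, 20 mm thick, its top 97 mm up. It swings on a level circle of radius 155 mm about the station's axis, away from the robot as it is worked. Push it with shut fingers from behind, or pinch it. Below it the dark lever bar (18 mm wide, top 22 mm up) runs to the axis.
- station: Fixed grey loading station; origin on the bench on the carousel's axis, z up, y towards the port. Clear cover, top 74 mm up, to 108 mm from the axis; steel cap in its middle to 86 mm. The lever knob's bearing is -110.3 degrees from the station's x axis at home and -69.7 at the stop. A steel bracket 30 mm wide stands outside the port, 107 to 137 mm from the axis, 84 mm high.
- port (a point): Centre of the mouth of the filling port, a blue rectangular collar, at its rim 106 mm above the bench, 80 mm from the axis along the station's y. Inside 42 mm (station x) by 50 mm (station y); walls 4 mm thick, 32 mm high above the cover. It opens on the pocket that stands below, whose floor is 76 mm below the rim.
- orange_pocket (a point): Centre of the floor (30 mm above the bench) of the one pocket with an orange floor, outer wall and rim tab; the nine others are white and grey. It lies 53 to 103 mm from the axis, 31 mm wide at its inner and 63 mm at its outer end, 36 mm deep.
- scoop_grip (a point): Middle of the black handle of the steel pouring scoop: a level bar 16 mm wide, 14 mm high, 108 mm long. Axes: x from lip to handle, z up; 37 mm above the scoop's underside. Trough in front of it: 86 mm long, 42 mm wide, 44 mm high, its back wall 54 mm from this point. 0.1 to 0.2 kg; stands upright by itself.
- scoop_lip (a point): Middle of the scoop's pouring lip, 140 mm in front of the handle's middle, 34 mm above the underside. The trough is 36 mm wide inside; from a short floor a ramp rises at 30 degrees to the lip, so the ball rolls out only when the lip is dipped by clearly more than 30 degrees; 50 is plenty.
- ball_center (a point): Centre of the white ceramic grinding ball, 28 mm in diameter, about 0.07 kg, lying on the scoop's floor behind the ramp at the start.
- amber_bottle: Bystander: amber bottle, 64 mm across, 150 mm high; origin under its centre. Leave it alone.
- white_jar: Bystander: white jar with blue cap, 70 mm across, 90 mm high; origin under its centre. Leave it alone.
- beaker: Bystander: glass beaker, 76 mm across, 100 mm high; origin under its centre. Leave it alone.
- wash_bottle: Bystander: white bottle with red cap, 68 mm across, 170 mm high; origin under its centre. Leave it alone.
- small_jar: Bystander: small amber jar, 56 mm across, 70 mm high; origin under its centre. Leave it alone.
Not all that is in view belongs to the job. Leave any green look-alike of the part that bears scoop_grip alone.

How it is judged:
On the way, in this order (a step that is already met when the one before it is completed fails the run):
1. the carousel has been advanced so that the orange pocket is under the port and the lever is back home, the ball still in the scoop (value of joint carousel between 2.433 and 2.593 rad and value of joint lever below 0.06 rad and distance between ball_center and scoop_lip below 0.1 m and velocity of joint carousel below 0.05 rad/s), for 0.2 s.
2. the ball lies in the orange pocket (horizontal distance between ball_center and orange_pocket below 0.032 m and z of ball_center in the frame of orange_pocket between 0 and 0.025 m), for 0.2 s.
At the end, for the whole second after the job is handed in: Orange pocket under the port (carousel 2.513 within 0.08 rad), lever home (below 0.06 rad), ball at rest in the orange pocket (within 32 mm sideways of its centre, under 25 mm above its floor), scoop released, at rest upright on the bench (grip 27 to 47 mm up, tilt below 0.15 rad) (all of step 2 and value of joint carousel between 2.433 and 2.593 rad and value of joint lever below 0.06 rad and linear speed of ball below 0.05 m/s and height (world z) of scoop_grip between 0.027 and 0.047 m and angle between scoop_grip's own z axis and vertical below 0.15 rad and linear speed of scoop below 0.02 m/s); the robot touches nothing.
It fails at once if the carousel is pushed directly by the gripper or arm instead of with the lever (contact force between any of the fingers, the arm and carousel above 1 N).
It fails at once if a bottle, jar or the beaker is moved by more than 30 mm or tipped (distance of any of amber_bottle, white_jar, beaker, wash_bottle, small_jar from where it was at the start of the episode above 0.03 m or angle between any of amber_bottle, white_jar, beaker, wash_bottle, small_jar's own z axis and vertical above 0.3 rad).
It also fails if it takes over 70 s, if anything falls off the work surface, if the arm or the gripper's body presses on something with over 40 N, if the wrist force passes 120 N, or if a joint passes its speed limit or range.

## Working session

There is one attempt and no reset: what is moved stays moved. The work goes in short steps, Python scripts to look and compute and a tool call to move; the robot and the scene stay as the last step left them, time stands still between calls to the robot, and variables do not carry over. Pictures are saved under pics/ and viewed, at most 10 in all, crops included, and the job is handed in when it is done.

Besides the shell and the picture viewer there is one more tool, called after ">>>" by a JSON object that holds its "fn" and its "kwargs". send_rows: Moves the arm, as the interface text tells. Its arguments: {"type":"object","properties":{"commands":{"type":"string"},"grip_force":{"type":"number"}},"required":["commands"]}

```bash
mkdir -p pics; cat > h.py <<'E'
import numpy as np, cv2
from station import readout, cams, sign_off
def snap(n,f=None):
    s=cams.snapshot(n); 
    if f: cv2.imwrite('pics/'+f,cv2.cvtColor(s['pixels'],cv2.COLOR_RGB2BGR))
    return s
def ray(s,u,v,z):
    K=np.array(s['intrinsics']);R=np.array(s['rotation']);e=np.array(s['eye'])
    d=R@np.linalg.inv(K)@np.array([u,v,1.]); return e+d*(z-e[2])/d[2]
def proj(s,p):
    c=np.array(s['rotation']).T@(np.array(p)-s['eye']); k=np.array(s['intrinsics'])@c; return k[:2]/k[2]
E
python3 - <<'E'
from h import *
import pickle
for n in ['top','scene']:
    s=snap(n,n+'0.png'); pickle.dump(s,open(n+'0.pkl','wb')); print(n,s['eye'],s['rotation'],s['intrinsics'])
print(readout.sense())
E
```

```text
top [ 0.26078844 -0.02737711  1.50930237] [ 0.70850613 -0.70147284  0.04670979 -0.0614257 ] [[574.55606662   0.         324.20948028]
 [  0.         574.55606662 242.18577804]
 [  0.           0.           1.        ]]
scene [ 1.15587174 -1.13542701  1.08204404] [ 0.85645512  0.25917861 -0.11814024 -0.43052753] [[584.49450014   0.         305.58318766]
 [  0.         584.49450014 246.59783986]
 [  0.           0.           1.        ]]
{'t': 0.1, 'q': array([ 1.06952284e+00,  5.28351528e-01,  1.43377607e+00,  8.98560392e-06,
        1.18139880e+00, -1.78505825e-01]), 'qd': array([ 0.00053437, -0.00236612, -0.00400697, -0.00297723,  0.00022572,
        0.00075628]), 'tau': array([-1.25468490e-03, -4.43305278e+01, -1.78584981e+01, -2.76324581e-04,
        3.89687513e-03,  7.24202522e-06]), 'tcp_pos': array([0.19787953, 0.59211666, 0.20324424]), 'tool_rot': array([ 1.60685821e-01,  9.87005133e-01, -9.10172303e-04, -3.26255438e-04]), 'force': array([-0.45839232,  0.59903168, -0.52175388]), 'ft_torque': array([-0.00371124,  0.06569415,  0.01295429]), 'gripper_force': 0.0, 'finger_gap': 0.9950658672122176}
```

View pics/top0.png

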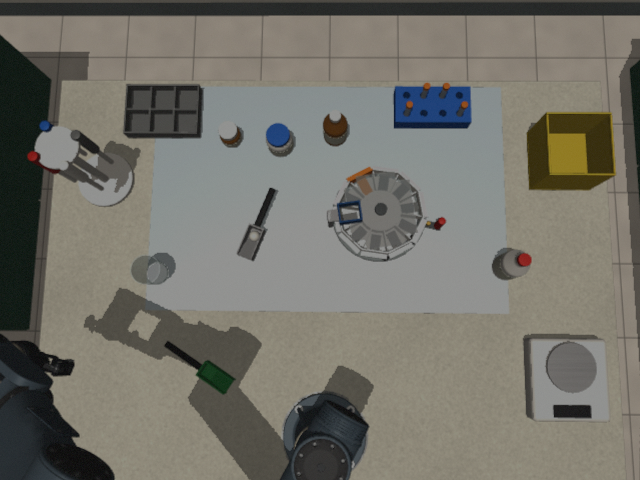

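View pics/scene0.png

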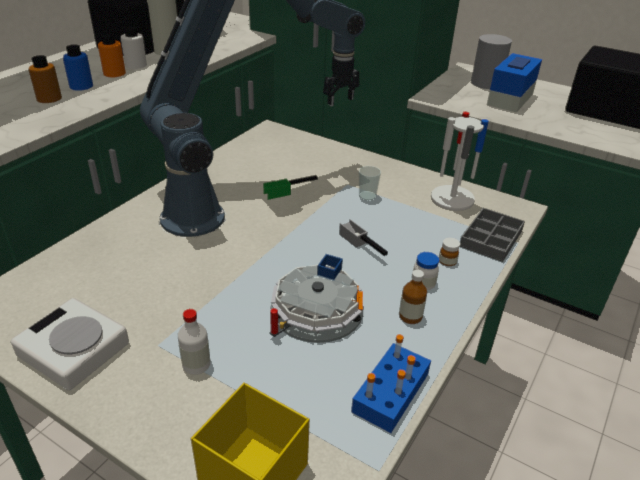

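```bash
cat > h.py <<'E'
import numpy as np, cv2
from scipy.spatial.transform import Rotation as Ro
from station import readout, cams, sign_off
def snap(n,f=None):
    s=cams.snapshot(n); 
    if f: cv2.imwrite('pics/'+f,cv2.cvtColor(s['pixels'],cv2.COLOR_RGB2BGR))
    return s
def RR(s): return Ro.from_quat(s['rotation']).as_matrix()
def ray(s,u,v,z):
    e=np.array(s['eye']); d=RR(s)@np.linalg.inv(s['intrinsics'])@np.array([u,v,1.]); return e+d*(z-e[2])/d[2]
def proj(s,p):
    k=np.array(s['intrinsics'])@(RR(s).T@(np.array(p)-s['eye'])); return k[:2]/k[2]
def blobs(s,lo,hi,roi,amin=10):
    x0,y0,x1,y1=roi; h=cv2.cvtColor(s['pixels'],cv2.COLOR_RGB2HSV)[y0:y1,x0:x1]
    m=cv2.inRange(h,np.array(lo),np.array(hi)); n,l,st,c=cv2.connectedComponentsWithStats(m)
    out=[]
    for i in range(1,n):
        if st[i,4]>=amin:
            pts=np.argwhere(l==i)[:,::-1].astype(np.float32)+[x0,y0]
            out.append((st[i,4],c[i]+[x0,y0],cv2.minAreaRect(pts.astype(np.float32))))
    return sorted(out,key=lambda o:-o[0])
E
python3 - <<'E'
from h import *
import pickle
s=pickle.load(open('top0.pkl','rb'))
for nm,lo,hi,roi,z in [('blue',(100,90,20),(125,255,255),(320,190,370,235),.106),('red',(0,120,60),(6,255,255),(425,205,455,240),.097),('red2',(172,120,60),(180,255,255),(425,205,455,240),.097),('orange',(7,140,80),(18,255,255),(335,155,385,205),.068),
 ('handle',(0,0,0),(180,255,45),(240,180,285,232),.044),('trough',(0,0,60),(180,40,140),(230,215,275,262),.044)]:
    for a,c,r in blobs(s,lo,hi,roi)[:3]:
        print(nm,a,c.round(1),[np.round(q,1) for q in r],'->',ray(s,*c,z).round(4), 'rectc',ray(s,*r[0],z).round(4)[:2])
print('axis cap',ray(s,380.5,209.5,.086).round(4))
for n,b,zz in [('amber',(335,130),0),('wash',(512,266),0)]: print(n,ray(s,*b,zz).round(3))
im=s['pixels'][150:270,225:455]; cv2.imwrite('pics/c1.png',cv2.cvtColor(cv2.resize(im,None,fx=3.4,fy=3.4,interpolation=cv2.INTER_CUBIC),cv2.COLOR_RGB2BGR))
E
```

```text
blue 199 [349.3 211.4] [array([349.3, 211.9]), array([21.1, 22.8]), np.float64(81.9)] -> [ 0.5552 -0.0584  0.106 ] rectc [ 0.5541 -0.0585]
red 42 [441.1 220.8] [array([441., 221.]), array([6., 6.]), np.float64(90.0)] -> [ 0.5349 -0.2873  0.097 ] rectc [ 0.5344 -0.2871]
orange 103 [359.7 173.7] [array([359., 174.]), array([ 4.5, 25.9]), np.float64(63.4)] -> [ 0.6627 -0.0856  0.068 ] rectc [ 0.662  -0.0838]
handle 235 [264.6 206.7] [array([264.6, 206.8]), array([ 6. , 39.5]), np.float64(22.9)] -> [0.5792 0.1613 0.044 ] rectc [0.579  0.1612]
handle 12 [249.2 228.6] [array([249.2, 228.6]), array([1.8, 5.4]), np.float64(26.6)] -> [0.5208 0.1999 0.044 ] rectc [0.5208 0.1998]
trough 619 [251.8 240.2] [array([253.7, 235.6]), array([20.6, 49.1]), np.float64(23.2)] -> [0.4903 0.1922 0.044 ] rectc [0.5025 0.1876]
axis cap [ 0.5649 -0.1375  0.086 ]
amber [ 0.805 -0.021  0.   ]
wash [ 0.434 -0.488  0.   ]
```

View pics/c1.png

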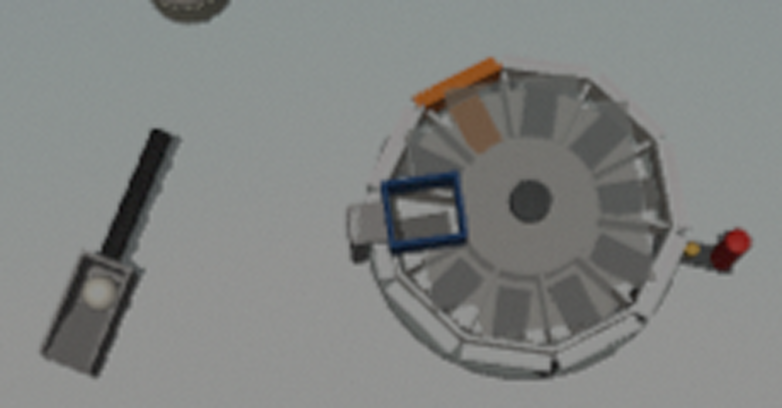

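>>> {"fn": "send_rows", "kwargs": {"commands": "0 0 0 0 -1; 0 0 0 0 -1; 0 0 0 0 -1; 0 0 0 0 -1; 0 0 0 0 -1; 0 0 0 0 -1; 0 0 0 0 -0.5; 0 -0.6 -1 0 0; 0 -0.6 -1 0 0; 0 -0.6 -1 0 0; 0 -0.6 -1 0 0; 0 -0.6 -1 0 0; 0 -0.6 -1 0 0; 0 -0.6 -1 0 0; 0 -0.6 -1 0 0; 0 -0.6 -1 0 0; 0 -0.6 -1 0 0; 0 -0.6 -1 0 0; 0 -0.6 -1 0 0; 0 -0.6 -1 0 0"}}

```text
t: 1.77
tcp_pos: [0.3871, 0.3542, 0.2038]
tool_rot: [-0.065, 0.998, -0.0, -0.0]
force: [-0.3, 0.2, 0.8]
finger_gap: 0.003
gripper_force: 0.0
```

>>> {"fn": "send_rows", "kwargs": {"commands": "0 0 -1 0 0; 0 0 -1 0 0; 0 0 -1 0 0; 0 0 -1 0 0; 0 0 -1 0 0; 0 0 -1 0 0; 0 0 -1 0 0; 0 0 -1 0 0; 0 0 -1 0 0; 0 0 -1 0 0; 0 0 -1 0 0; 0 0 -1 0 0; 0 0 -1 0 0; 0 0 -1 0 0; 0 0 -1 0 0; 0 0 -1 0 0; 0 0 -1 0 0; 0 0 -1 0 0; 0 0 -1 0 0; 0 0 -1 0 0"}}

```text
t: 3.43
tcp_pos: [0.4388, -0.0422, 0.2039]
tool_rot: [-0.065, 0.998, 0.0, -0.0]
force: [0.8, -0.6, -0.5]
finger_gap: 0.004
gripper_force: 0.0
```

```bash
cat >> h.py <<'E'
def go(x,y,z=None):
    st=readout.sense(); R=Ro.from_quat(st['tool_rot']).as_matrix(); p=np.array(st['tcp_pos'])
    t=np.array([x,y,p[2] if z is None else z]); print('t',round(st['t'],2),'tcp',p.round(4),'xang',np.degrees(np.arctan2(R[1,0],R[0,0])).round(1),'tilt',R[:,2].round(3),'need units',(R.T@(t-p)/.02).round(2))
E
python3 -c "
from h import *
go(.4925,-.28)
print(readout.sense()['q'])
s=snap('wrist','w1.png')
"
```

```text
t 3.43 tcp [ 0.4388 -0.0422  0.2039] xang -172.5 tilt [-0.001  0.    -1.   ] need units [ -1.11 -12.14  -0.  ]
[-3.50316106e-01  2.81117566e-01  1.87420328e+00  4.55345392e-05
  9.86863409e-01 -2.05205787e+00]
```

>>> {"fn": "send_rows", "kwargs": {"commands": "0 -0.1 -1 0 0; 0 -0.1 -1 0 0; 0 -0.1 -1 0 0; 0 -0.1 -1 0 0; 0 -0.1 -1 0 0; 0 -0.1 -1 0 0; 0 -0.1 -1 0 0; 0 -0.1 -1 0 0; 0 -0.1 -1 0 0; 0 -0.1 -1 0 0; 0 -0.1 -1 0 0; 0 0 -0.9 0 0; 0 0 0 0 0; 0 0 0 0 0"}}

```text
t: 4.65
tcp_pos: [0.4917, -0.2744, 0.2036]
tool_rot: [-0.065, 0.998, 0.001, -0.0]
force: [0.2, -0.2, -0.2]
finger_gap: 0.002
gripper_force: 0.0
```

```bash
python3 -c "
from h import *
go(.4925,-.28,.075)
print(readout.sense()['q'])
s=snap('wrist','w1.png'); t=snap('top')
for n,s in (('wrist',s),('top',t)):
  for a,c,r in blobs(s,(0,120,50),(8,255,255),(0,0,640,480) if n=='wrist' else (420,200,460,240))[:3]: print(n,a,c,r,ray(s,*r[0],.097))
"
```

```text
t 4.65 tcp [ 0.4917 -0.2744  0.2036] xang -172.6 tilt [-0.001  0.001 -1.   ] need units [-0.01 -0.29  6.43]
[-7.07628469e-01  4.45308400e-01  1.58970064e+00  3.92462335e-04
  1.10802682e+00 -2.40813706e+00]
wrist 1081 [294.81406105 270.45883441] ((294.46923828125, 269.7461853027344), (24.930980682373047, 50.48213195800781), 7.125016689300537) [ 0.52324632 -0.28852068  0.097     ]
```

View pics/w1.png

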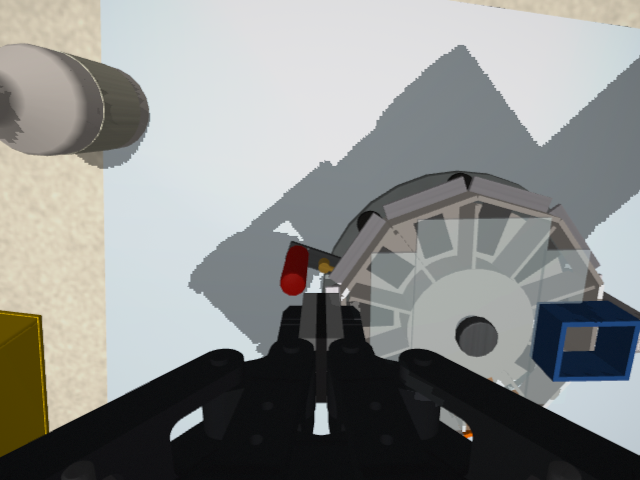

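```bash
python3 -c "
from h import *
s=snap('wrist')
print(s['eye'])
print('knob',ray(s,292,284,.097)); print('cap',ray(s,477,336,.086)); print('port',ray(s,596,351,.106))
print(proj(s,[.532,-.289,.097]))
print('port corners',[ray(s,u,v,.106)[:2].round(4) for u,v in ((560,323),(640,323),(633,380),(556,381))])
"
```

```text
[ 0.42204168 -0.281961    0.37261597]
knob [ 0.53409903 -0.28753457  0.097     ]
cap [ 0.56330287 -0.13790906  0.086     ]
port [ 0.55409264 -0.05708711  0.106     ]
[290.322974   281.08957649]
port corners [array([ 0.5353, -0.0904]), array([ 0.5277, -0.0325]), array([ 0.5745, -0.0212]), array([ 0.5829, -0.0792])]
```

>>> {"fn": "send_rows", "kwargs": {"commands": "0 0 -0.4 1 0; 0 0 0 1 0; 0 0 0 1 0; 0 0 0 1 0; 0 0 0 1 0; 0 0 0 1 0; 0 0 0 0.4 0; 0 -0.3 -0.2 0 0; 0 -0.3 -0.2 0 0; 0 -0.3 -0.2 0 0; 0 0 0 0 0"}}

```text
t: 5.72
tcp_pos: [0.5157, -0.2939, 0.0779]
tool_rot: [-0.066, 0.998, -0.002, 0.002]
force: [0.5, -0.2, 0.2]
finger_gap: -0.001
gripper_force: 0.0
```

>>> {"fn": "send_rows", "kwargs": {"commands": "0 -0.4 -0.1 0 0; 0 -0.4 -0.1 0 0; 0 -0.4 -0.08 0 0; 0 -0.4 -0.07 0 0; 0 -0.4 -0.05 0 0; 0 -0.4 -0.03 0 0; 0 -0.4 0 0 0; 0 -0.4 0.03 0 0; 0 -0.4 0.05 0 0; 0 -0.4 0.07 0 0; 0 -0.4 0.08 0 0; 0 -0.35 0.1 0 0; 0 -0.3 0.1 0 0; 0 0 0 0 0"}}

```text
t: 6.88
tcp_pos: [0.6139, -0.2779, 0.0761]
tool_rot: [-0.066, 0.998, -0.0, 0.0]
force: [0.8, 0.4, 0.1]
finger_gap: -0.002
gripper_force: 0.0
```

```bash
cat >> h.py <<'E'
def car():
    s=snap('top'); ax=np.array([.564,-.1377])
    for nm,lo,hi,z in (('knob',(0,120,50),(6,255,255),.097),('tab',(7,140,70),(18,255,255),.068)):
        b=blobs(s,lo,hi,(320,140,460,270),8)
        for a,c,r in b[:2]:
            p=ray(s,*r[0],z)[:2]; d=p-ax; print(nm,a,np.round(p,3),'r',np.hypot(*d).round(3),'bearing',np.degrees(np.arctan2(d[1],d[0])).round(1))
E
python3 -c "
from h import *
go(.618,-.277); car(); print(readout.sense()['force'])
"
```

```text
t 6.88 tcp [ 0.6139 -0.2779  0.0761] xang -172.4 tilt [ 0.001 -0.    -1.   ] need units [-0.21  0.02  0.  ]
[-1.06189131  0.65710515 -0.60208089]
```

```bash
python3 -c "
from h import *
s=snap('wrist','w2.png')
for a,c,r in blobs(s,(0,120,40),(8,255,255),(100,100,640,480))[:3]: print(a,c,r)
print([proj(s,[.564+.155*np.cos(b),-.1377+.155*np.sin(b),.097]).round() for b in np.radians([-102.5,-62])])
"
```

```text
1318 [317.65553869 112.60394537] ((317.5, 115.0), (30.0, 53.0), 90.0)
[array([319.,  86.]), array([320., 362.])]
```

View pics/w2.png

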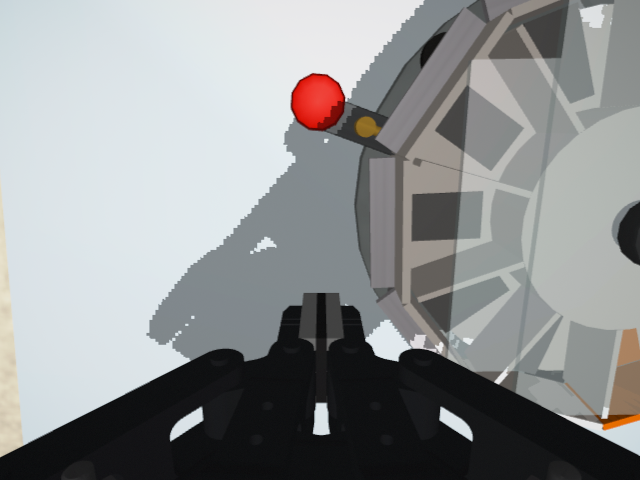

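```bash
python3 -c "
from h import *
s=snap('wrist')
print('knob',ray(s,318,102,.097),'cap',ray(s,640,233,.086))
print('pads at z .068', [ray(s,u,v,.068).round(3) for u,v in((302,293),(340,293))])
for a,c,r in blobs(s,(7,160,120),(18,255,255),(500,250,640,480))[:3]: print(a,c,r,ray(s,*r[0],.068)-[.564,-.1377,0])
for b in (28.3,): print(proj(s,[.564+.111*np.cos(np.radians(b)),-.1377+.111*np.sin(np.radians(b)),.068]))
"
```

```text
knob [ 0.53514688 -0.28893678  0.097     ] cap [ 0.56725315 -0.15279924  0.086     ]
pads at z .068 [array([ 0.619, -0.286,  0.068]), array([ 0.617, -0.268,  0.068])]
237 [621.38396624 422.24472574] ((621.0986938476562, 422.3085021972656), (6.666968822479248, 38.55412673950195), 72.25532531738281) [0.10560351 0.0257944  0.068     ]
[675.95067272 415.37086935]
```

>>> {"fn": "send_rows", "kwargs": {"commands": "0 0 0 -1 0; 0 0 0 -1 0; 0 0 0 -1 0; 0 0 0 -0.7 0; 50 1 0 0 0; 50 1 0 0 0; 50 1 0 0 0; 50 1 0 0 0; 50 0 0 0 1; 50 0 0 0 1; 50 0 0 0 1; 50 0 0 0 1; 50 0 0 0 1; 50 0 0 0 1; 50 0 0 0 1; 50 0 0 0 1; 50 0 0 0 1; 50 0 0 0 1; 50 0 0 0 1; 50 0 0 0 1", "grip_force": 25}}

```text
t: 8.7
tcp_pos: [0.5326, -0.2892, 0.1502]
tool_rot: [0.348, 0.937, 0.0, -0.0]
force: [-0.2, -0.0, -0.4]
finger_gap: 0.587
gripper_force: 0.0
```

>>> {"fn": "send_rows", "kwargs": {"commands": "50 0 0 0 1; 50 0 0 0 1; 50 0 0 0 1; 50 0 0 0 1; 50 0 0 0 1; 50 0 0 0 1; 50 0 0 0 1; 50 0 0 0 1; 50 0 0 0 1; 50 0 0 0 1; 50 0 0 0 0.5; 50 0 0 0 0"}}

```text
t: 9.7
tcp_pos: [0.5327, -0.2892, 0.1502]
tool_rot: [0.66, 0.751, -0.0, -0.0]
force: [0.1, -0.3, -0.1]
finger_gap: 0.584
gripper_force: 0.0
```

```bash
python3 -c "
from h import *
go(.5335,-.2885,.075); s=snap('wrist','w3.png')
for a,c,r in blobs(s,(0,120,40),(8,255,255),(0,0,640,480))[:3]: print(a,c,r,ray(s,*r[0],.097))
"
```

```text
t 9.7 tcp [ 0.5327 -0.2892  0.1502] xang 97.4 tilt [-0.  0. -1.] need units [0.03 0.05 3.76]
1429 [325.60111966 240.57662701] ((326.9058837890625, 239.72352600097656), (31.829050064086914, 54.684608459472656), 4.39870548248291) [ 0.53492892 -0.2803059   0.097     ]
```

View pics/w3.png

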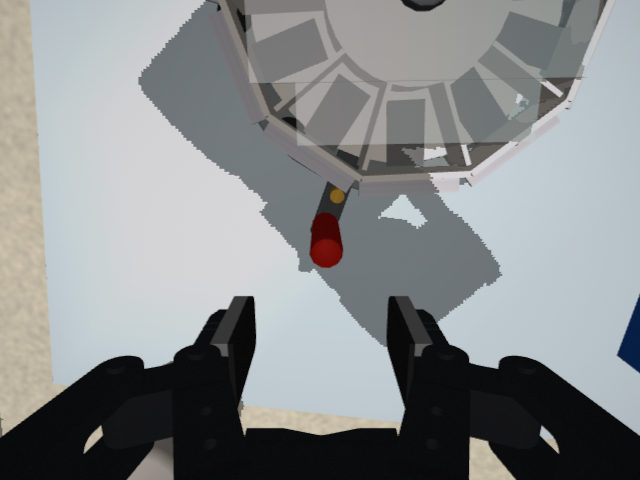

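>>> {"fn": "send_rows", "kwargs": {"commands": "50 0 0 1 0; 50 0 0 1 0; 50 0 0 1 0; 50 0 0 0.75 0; 50 0 0 0 0; 10 0 0 0 0; 10 0 0 0 0; 10 0 0 0 0; 10 0 0 0 0; 10 0 0 0 0"}}

```text
t: 10.58
tcp_pos: [0.5338, -0.2895, 0.0762]
tool_rot: [0.659, 0.752, 0.0, 0.001]
force: [1.2, -0.0, -0.9]
finger_gap: 0.113
gripper_force: 0.0
```

```bash
python3 -c "
from h import *
go(.5335,-.2885,.075); s=readout.sense();print(s['finger_gap'],s['gripper_force'],s['force'])
ax=np.array([.564,-.1377]); R=Ro.from_quat(s['tool_rot']).as_matrix(); p=np.array(s['tcp_pos'][:2])
d=p-ax; print('r',np.hypot(*d),np.degrees(np.arctan2(d[1],d[0])))
b0=np.arctan2(d[1],d[0]); 
for a in np.linspace(0,.708,13): 
  q=ax+Ro.from_euler('z',a).as_matrix()[:2,:2]@d; print((R.T@np.append(q-p,0)/.02)[:2].round(2)); p=q
"
```

```text
t 10.58 tcp [ 0.5338 -0.2895  0.0762] xang 97.5 tilt [ 0.002 -0.001 -1.   ] need units [ 0.05 -0.01  0.06]
0.11296329212906828 0.0 [ 1.18605437 -0.04695114 -0.86163925]
r 0.15476441114659006 -101.25450299779776
[0. 0.]
[-0.13  0.44]
[-0.11  0.44]
[-0.08  0.45]
[-0.06  0.45]
[-0.03  0.46]
[-0.    0.46]
[0.03 0.46]
[0.05 0.45]
[0.08 0.45]
[0.11 0.44]
[0.13 0.44]
[0.16 0.43]
```

```bash
python3 -c "
from h import *
s=snap('wrist','w4.png')
st=readout.sense(); print(s['eye'],RR(s).round(2).tolist(),proj(s,st['tcp_pos']),proj(s,np.array(st['tcp_pos'])+[0,0,-.008]))
for a,c,r in blobs(s,(0,120,30),(8,255,255),(0,0,640,480))[:3]: print(a,c,r,ray(s,*r[0],.097))
"
```

```text
[ 0.52430901 -0.21937346  0.24495594] [[0.99, 0.13, 0.04], [0.13, -0.95, -0.27], [0.0, 0.28, -0.96]] [320.6000399  289.33909506] [320.59195367 282.71651177]
2791 [323.66786098 280.67502687] ((325.5, 282.0), (88.0, 43.0), 90.0) [ 0.53398222 -0.27732913  0.097     ]
```

View pics/w4.png

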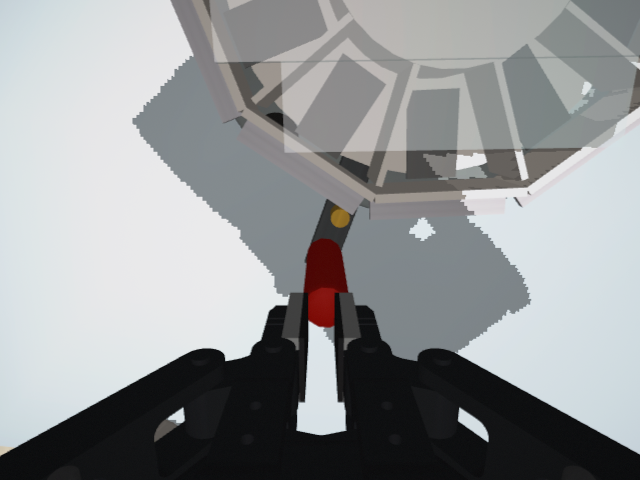

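```bash
python3 -c "
from h import *
s=snap('wrist'); print(s['intrinsics'][0][0])
print('knob top',ray(s,325,307,.097),'edges',ray(s,306,305,.097),ray(s,344,305,.097), 'base',ray(s,325,243,.022))
print('pad tips inner',ray(s,306,293,.068),ray(s,337,293,.068))
im=s['pixels'][225:420,255:395]; cv2.imwrite('pics/w4c.png',cv2.cvtColor(cv2.resize(im,None,fx=3,fy=3,interpolation=cv2.INTER_CUBIC),cv2.COLOR_RGB2BGR))
"
```

```text
404.4419528534263
knob top [ 0.53508872 -0.28774681  0.097     ] edges [ 0.52747744 -0.28787658  0.097     ] [ 0.54246783 -0.28589687  0.097     ] base [ 0.53522866 -0.28281995  0.022     ]
pad tips inner [ 0.52736579 -0.29521279  0.068     ] [ 0.54186486 -0.29329756  0.068     ]
```

View pics/w4c.png

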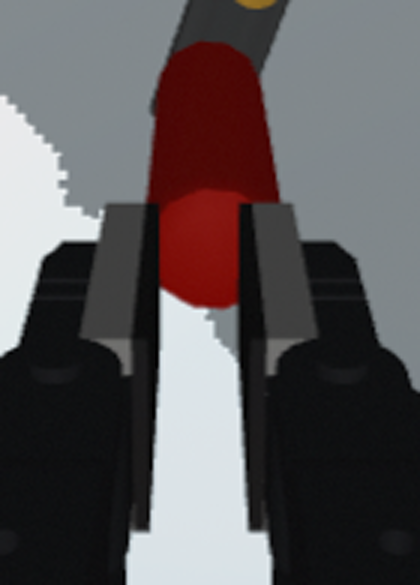

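>>> {"fn": "send_rows", "kwargs": {"commands": "45 0 0 0 0; 45 0 0 0 0; 45 0 0 0 0; 45 0 0 0.5 0; 45 0 0 0.5 0; 45 0 0 0.5 0; 45 0 0 0 0; 10 0 0 0 0; 10 0 0 0 0; 10 0 0 0 0; 10 0 0 0 0; 10 0 0 0 0", "grip_force": 25}}

```text
t: 11.68
tcp_pos: [0.5353, -0.2886, 0.0449]
tool_rot: [0.659, 0.752, 0.001, 0.001]
force: [5.3, 1.5, -6.3]
finger_gap: 0.225
gripper_force: 26.2
```

```bash
python3 -c "
from h import *
go(.5335,-.2885,.045); s=readout.sense();print(s['finger_gap'],s['gripper_force'],s['force'],s['q'])
"
```

```text
t 11.68 tcp [ 0.5353 -0.2886  0.0449] xang 97.5 tilt [ 0.004 -0.    -1.   ] need units [ 0.02 -0.09 -0.01]
0.22511716841661933 26.151244640350342 [ 5.28871898  1.50877945 -6.32573324] [-0.67930611  0.7157379   1.59874582  0.00313333  0.82426157 -0.81203018]
```

>>> {"fn": "send_rows", "kwargs": {"commands": "10 -0.13 0.44 0 0; 10 -0.11 0.44 0 0; 10 -0.08 0.45 0 0; 10 -0.06 0.45 0 0; 10 -0.03 0.45 0 0; 10 0 0.45 0 0; 10 0.03 0.45 0 0; 10 0.05 0.45 0 0; 10 0.08 0.45 0 0; 10 0.11 0.44 0 0; 10 0.13 0.44 0 0; 10 0.16 0.43 0 0; 10 0.06 0.15 0 0; 10 0 0 0 0; 10 0 0 0 0"}}

```text
t: 12.93
tcp_pos: [0.6413, -0.2743, 0.045]
tool_rot: [0.659, 0.752, -0.003, 0.001]
force: [-2.6, -7.6, -3.3]
finger_gap: 0.223
gripper_force: 26.3
```

```bash
python3 -c "
from h import *
go(.637,-.2745,.045); s=readout.sense();print(s['finger_gap'],s['gripper_force'],s['force'])
d=np.array(s['tcp_pos'][:2])-[.564,-.1377]; print(np.hypot(*d),np.degrees(np.arctan2(d[1],d[0])))
car()
"
```

```text
t 12.93 tcp [ 0.6413 -0.2743  0.045 ] xang 97.6 tilt [-0.001 -0.006 -1.   ] need units [ 0.02 -0.21 -0.  ]
0.2232769375118367 26.32573664188385 [-2.56870822 -7.63376525 -3.31738958]
0.15695496467290732 -60.505085083596576
```

>>> {"fn": "send_rows", "kwargs": {"commands": "10 0.06 0.12 0 0; 10 0.06 0.12 0 0; 10 0 0 0 0; 10 0 0 0 0"}}

```text
t: 13.32
tcp_pos: [0.6424, -0.2736, 0.045]
tool_rot: [0.658, 0.753, -0.005, -0.0]
force: [-9.6, -13.0, -1.7]
finger_gap: 0.22
gripper_force: 26.8
```

```bash
python3 -c "
from h import *
s=readout.sense();print(s['force'],s['tcp_pos'])
d=np.array(s['tcp_pos'][:2])-[.564,-.1377]; print(np.hypot(*d),np.degrees(np.arctan2(d[1],d[0])))
s=snap('wrist','w5.png')
for a,c,r in blobs(s,(7,160,120),(18,255,255),(300,0,640,480))[:3]: print(a,c,r,ray(s,*r[0],.068)-[.564,-.1377,0])
t=snap('top'); print([(b[0],b[1]) for b in blobs(t,(7,140,70),(18,255,255),(300,140,460,270),5)])
"
```

```text
[ -9.61337109 -13.02544622  -1.73499034] [ 0.64242867 -0.27363837  0.04495076]
0.15694042135441497 -60.0175097939451
[]
```

>>> {"fn": "send_rows", "kwargs": {"commands": "10 -0.12 -0.24 0 0; 10 -0.1 -0.29 0 0; 10 -0.16 -0.43 0 0; 10 -0.13 -0.44 0 0; 10 -0.11 -0.44 0 0; 10 -0.08 -0.45 0 0; 10 -0.05 -0.45 0 0; 10 -0.03 -0.45 0 0; 10 0 -0.45 0 0; 10 0.03 -0.45 0 0; 10 0.06 -0.45 0 0; 10 0.08 -0.45 0 0; 10 0.11 -0.44 0 0; 10 0.1 -0.4 0 0; 10 0 0 0 0; 45 0 0 0 0; 45 0 0 0 0; 45 0 0 0 0; 45 0 0 0 0"}}

```text
t: 15.0
tcp_pos: [0.5318, -0.2918, 0.0457]
tool_rot: [0.659, 0.752, -0.0, 0.001]
force: [0.4, -0.6, -1.0]
finger_gap: 0.527
gripper_force: 0.0
```

```bash
python3 -c "
from h import *
go(.535,-.2886,.045); car()
s=snap('wrist','w6.png'); print(ray(s,325,307,.097))
print(readout.sense()['force'])
t=snap('scene','s6.png')
for a,c,r in blobs(t,(7,150,80),(18,255,255),(260,240,380,350),10)[:4]: print(a,c,r,ray(t,*c,.066)-[.564,-.1377,0])
for a,c,r in blobs(t,(0,120,40),(6,255,255),(260,290,300,350),10)[:4]: print('knob',a,c,r,ray(t,*c,.06))
"
```

```text
t 15.0 tcp [ 0.5318 -0.2918  0.0457] xang 97.5 tilt [ 0.001 -0.002 -1.   ] need units [0.14 0.18 0.03]
[ 0.53087623 -0.27587091  0.097     ]
[-0.97152814  0.14042772  0.19670923]
17 [353.58823529 283.29411765] ((353.7500305175781, 284.2500305175781), (5.656853675842285, 3.5355336666107178), 45.0) [0.06769184 0.08108787 0.066     ]
knob 174 [273.98850575 320.79885057] ((274.0, 321.0), (26.0, 6.0), 90.0) [ 0.53533914 -0.28763345  0.06      ]
```

View pics/s6.png

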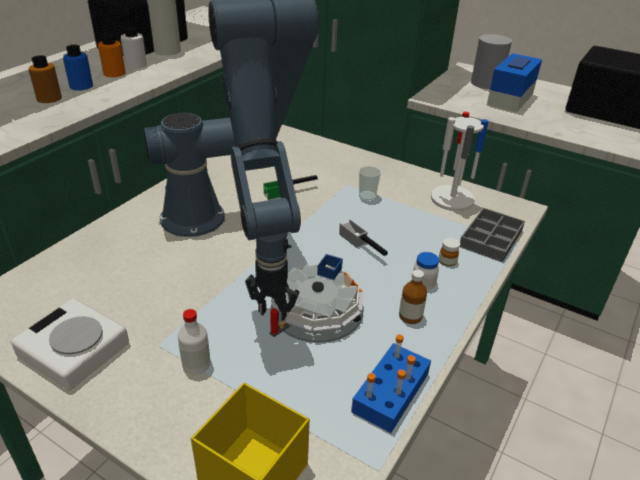

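>>> {"fn": "send_rows", "kwargs": {"commands": "45 0.14 0.18 0 0; 10 0 0 0 0; 10 0 0 0 0; 10 0 0 0 0; 10 0 0 0 0; 10 -0.13 0.44 0 0; 10 -0.11 0.44 0 0; 10 -0.08 0.45 0 0; 10 -0.06 0.45 0 0; 10 -0.03 0.45 0 0; 10 0 0.45 0 0; 10 0.03 0.45 0 0; 10 0.05 0.45 0 0; 10 0.08 0.45 0 0; 10 0.11 0.44 0 0; 10 0.13 0.44 0 0; 10 0.16 0.43 0 0; 10 0.06 0.15 0 0; 10 0.06 0.12 0 0; 10 0.06 0.12 0 0"}}

```text
t: 16.82
tcp_pos: [0.6428, -0.2728, 0.0452]
tool_rot: [0.658, 0.753, -0.007, -0.001]
force: [-17.5, -18.6, 5.2]
finger_gap: 0.226
gripper_force: 26.2
```

>>> {"fn": "send_rows", "kwargs": {"commands": "10 0 0 0 0; 10 0 0 0 0; 10 0 0 0 0"}}

```text
t: 17.07
tcp_pos: [0.6425, -0.273, 0.0452]
tool_rot: [0.658, 0.753, -0.007, -0.001]
force: [-13.2, -15.2, 3.5]
finger_gap: 0.222
gripper_force: 25.7
```

```bash
python3 -c "
from h import *
s=readout.sense();print(s['force'],s['tcp_pos'],s['finger_gap'])
d=np.array(s['tcp_pos'][:2])-[.564,-.1377]; print(np.hypot(*d),np.degrees(np.arctan2(d[1],d[0])))
"
```

```text
[-13.18628882 -15.20309664   3.47735125] [ 0.64250627 -0.2729633   0.04521886] 0.22231126612521926
0.15639499770980256 -59.86929523346321
```

At the stop. Guide it home, release, lift, spin back, and clear the view.

>>> {"fn": "send_rows", "kwargs": {"commands": "10 -0.12 -0.24 0 0; 10 -0.1 -0.29 0 0; 10 -0.16 -0.43 0 0; 10 -0.13 -0.44 0 0; 10 -0.11 -0.44 0 0; 10 -0.08 -0.45 0 0; 10 -0.05 -0.45 0 0; 10 -0.03 -0.45 0 0; 10 0 -0.45 0 0; 10 0.03 -0.45 0 0; 10 0.06 -0.45 0 0; 10 0.08 -0.45 0 0; 10 0.11 -0.44 0 0; 10 0.1 -0.4 0 0; 10 0 0 0 0; 45 0 0 0 0; 45 0 0 0 0; 45 0 0 0 0; 45 0 0 0 0; 45 0 0 -1 0"}}

```text
t: 18.73
tcp_pos: [0.5302, -0.2878, 0.0618]
tool_rot: [0.659, 0.752, -0.0, -0.004]
force: [-1.0, 0.8, 0.4]
finger_gap: 0.526
gripper_force: 0.0
```

>>> {"fn": "send_rows", "kwargs": {"commands": "45 0 0 -1 0; 45 0 0 -1 0; 45 0 0 -1 0; 45 0 0 -1 0; 45 0 0 -1 0; 45 0 0 -1 0; 45 0 0 -1 -1; 60 0 0 0 -1; 60 0 0 0 -1; 60 0 0 0 -1; 60 0 0 0 -1; 60 0 0 0 -1; 60 0 0 0 -1; 60 0 0 0 -1; 60 0 0 0 -1; 60 0 0 0 -1; 60 0 0 0 -1; 60 0 0 0 -1; 60 0 0 0 -1; 60 0 0 0 -1"}}

```text
t: 20.4
tcp_pos: [0.5325, -0.2895, 0.2049]
tool_rot: [0.227, 0.974, -0.0, -0.0]
force: [-0.1, -0.3, -0.4]
finger_gap: 0.706
gripper_force: 0.0
```

```bash
python3 -c "
from h import *
go(.4,.1); car()
import pickle
s=pickle.load(open('top0.pkl','rb'))
# scoop axis from handle+trough top
P=ray(s,264.6,206.8,.044)[:2]; 
b=blobs(s,(0,0,0),(180,255,45),(240,180,285,232))[0][2]; box=cv2.boxPoints(b); 
W=np.array([ray(s,*q,.044)[:2] for q in box]); e=[W[1]-W[0],W[2]-W[1]]; e=max(e,key=np.linalg.norm); print('handle',P,'ang',np.degrees(np.arctan2(e[1],e[0])),np.linalg.norm(e))
# handle ends from crop: rear ~ (167,132)/3.4, front (112,255)/3.4
A=ray(s,225+165/3.4,150+131/3.4,.044)[:2];B=ray(s,225+112/3.4,150+252/3.4,.044)[:2];print(A,B,np.degrees(np.arctan2(*(A-B)[::-1])),np.linalg.norm(A-B))
print('port',[ray(s,u,v,.106)[:2].round(4) for u,v in [(225+385/3.4,150+180/3.4),(225+458/3.4,150+171/3.4),(225+467/3.4,150+240/3.4),(225+391/3.4,150+251/3.4)]])
"
```

```text
t 20.4 tcp [ 0.5325 -0.2895  0.2049] xang 153.7 tilt [-0. -0. -1.] need units [ 1.457e+01  1.452e+01 -1.000e-02]
tab 106 [ 0.552 -0.058] r 0.081 bearing 98.6
tab 16 [ 0.576 -0.021] r 0.117 bearing 84.2
handle [0.57892357 0.16128626] ang -21.098117491003535 0.10446840504185324
[0.62805072 0.13914594] [0.53281524 0.17737825] -21.873010250262872 0.10262312398008935
port [array([ 0.5766, -0.0307]), array([ 0.5838, -0.0843]), array([ 0.5322, -0.0909]), array([ 0.5236, -0.0355])]
```

>>> {"fn": "send_rows", "kwargs": {"commands": "60 0 0 0 -1; 60 0 0 0 -0.2; 60 0.2 1 0 0; 60 0.2 1 0 0; 60 0.2 1 0 0; 60 0.2 1 0 0; 60 0.2 1 0 0; 60 0.2 1 0 0; 60 0.2 1 0 0; 60 0.2 1 0 0; 60 0.1 1 0 0; 60 0.1 1 0 0; 60 0.1 1 0 0; 60 0.1 1 0 0; 60 0.1 1 0 0; 60 0.1 1 0 0; 60 0.1 1 0 0; 60 0.1 1 0 0; 60 0.1 1 0 0; 60 0.1 1 0 0"}}

```text
t: 22.12
tcp_pos: [0.6178, 0.0653, 0.205]
tool_rot: [0.189, 0.982, -0.0, 0.0]
force: [0.1, -0.4, 0.4]
finger_gap: 0.701
gripper_force: 0.0
```

>>> {"fn": "send_rows", "kwargs": {"commands": "60 0.1 1 0.5 0; 60 0.1 1 1 0; 60 0.1 1 1 0; 60 0.1 0.8 1 0; 60 0 0 0 0; 60 0 0 0 0"}}

```text
t: 22.62
tcp_pos: [0.6372, 0.1385, 0.1336]
tool_rot: [0.188, 0.982, -0.001, -0.002]
force: [0.2, -0.1, -0.0]
finger_gap: 0.701
gripper_force: 0.0
```

```bash
python3 -c "
from h import *
go(.634,.139,.013)
s=snap('wrist','w7.png'); print(proj(s,[.628,.1393,.044]),proj(s,[.5335,.177,.044]))
for a,c,r in blobs(s,(0,0,0),(180,255,50),(150,0,490,300),200)[:4]:
  print(a,c,r,[ray(s,*q,.044)[:2].round(4) for q in cv2.boxPoints(r)])
t=snap('top')
for a,c,r in blobs(t,(0,0,0),(180,255,45),(235,180,285,232),60)[:2]: print('top',a,r,ray(t,*r[0],.044))
"
```

```text
t 22.62 tcp [0.6372 0.1385 0.1336] xang 158.3 tilt [-0.003 -0.001 -1.   ] need units [ 0.14 -0.03  6.03]
[316.06161858 224.21763059] [315.83978362  55.62533934]
4635 [322.29083064 126.38187702] ((321.5, 133.5), (179.0, 67.0), 90.0) [array([0.5217, 0.1642]), array([0.5361, 0.2006]), array([0.6367, 0.1633]), array([0.6205, 0.1225])]
top 492 ((267.01312255859375, 204.90176391601562), (19.956722259521484, 52.535072326660156), 7.594643592834473) [0.58403395 0.15510614 0.044     ]
```

View pics/w7.png

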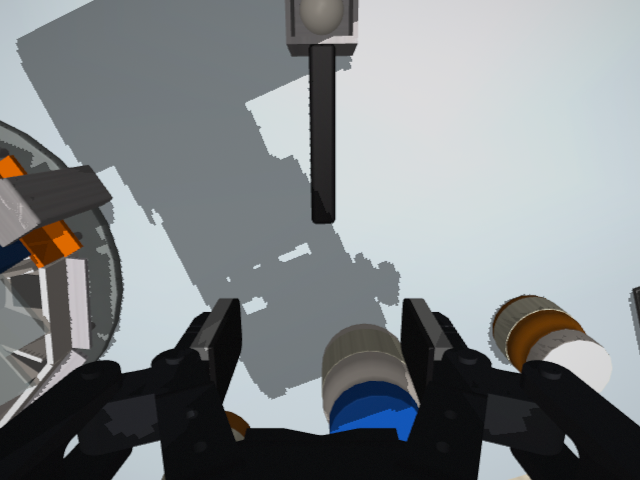

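>>> {"fn": "send_rows", "kwargs": {"commands": "45 0.35 0.1 1 0; 45 0 0 1 0; 45 0 0 1 0; 45 0 0 1 0; 45 0 0 1 0; 45 0 0 1 0; 45 0 0 0 0; 45 0 0 0 0; 5 0 0 0 0; 5 0 0 0 0; 5 0 0 0 0; 5 0 0 0 0; 5 0 0 0 0; 5 0 0 0 0", "grip_force": 20}}

```text
t: 23.88
tcp_pos: [0.6331, 0.1427, 0.0158]
tool_rot: [0.188, 0.982, 0.0, 0.001]
force: [0.7, -0.5, 0.6]
finger_gap: 0.058
gripper_force: 0.3
```

```bash
python3 -c "
from h import *
go(.6315,.1429,.013); s=readout.sense(); print(s['finger_gap']*85.4,s['gripper_force'],s['force'],s['ft_torque'])
s=snap('wrist'); K=404
for v in (250,260,270,280,290,300): 
  r=cv2.cvtColor(s['pixels'],cv2.COLOR_RGB2GRAY)[v,290:350]; print(v,r[::4])
"
```

```text
t 23.88 tcp [0.6331 0.1427 0.0158] xang 158.3 tilt [ 0.002  0.    -1.   ] need units [ 0.08 -0.02  0.14]
4.916077855688837 0.27933304154430516 [ 0.71997534 -0.4781342   0.58311357] [ 0.00733497 -0.05915341  0.00334317]
250 [140 141 141  13  19  20  20  19  20  19  19  18  15  12 140]
260 [141 141 141  13  17  20  19  19  19  18  19  18  15  12 140]
270 [140 141 140  46  17  21  20  20  19  19  18  18  15  12 141]
280 [140 141 141  65  16  19  19  19  18  18  20  17  13  11 141]
290 [140 140 141  92  16  20  19  19  18  18  17  17  14  12 140]
300 [141 141  69  68  69  27  15  18  18  18  15  69  69  69  80]
```

>>> {"fn": "send_rows", "kwargs": {"commands": "40 0 0 0 0; 40 0 0 0 0; 40 0 0 0 0; 40 0 0 0 0; 40 0 0 0 0"}}

```text
t: 24.35
tcp_pos: [0.6323, 0.1427, 0.0149]
tool_rot: [0.188, 0.982, -0.0, -0.0]
force: [-0.3, 0.0, -0.2]
finger_gap: 0.471
gripper_force: 0.0
```

```bash
python3 -c "
from h import *
s=snap('wrist'); g=cv2.cvtColor(s['pixels'],cv2.COLOR_RGB2GRAY)
for v in range(240,420,12): print(v,g[v,240:404:6])
st=readout.sense();print(st['tcp_pos'],st['finger_gap'],proj(s,st['tcp_pos']))
R=Ro.from_quat(st['tool_rot']).as_matrix()
for h in (.008,-.022,-.03):
  print(h,[proj(s,np.array(st['tcp_pos'])+R@[x,0,h]).round(0) for x in (.011,-.011)])
"
```

```text
240 [140 141 140 141 140 140 140 140 141 140 140 141 141  16  20  20  19  19
  20  27 237 237 236 237 236 236 237 236]
252 [140 141 140 141 141 141 141 140 141 141 140 141 140  13  19  20  19  19
  19  24 210 236 236 236 236 236 236 236]
264 [140 140 140 141 140 141 140 140 141 141 141 140 141  65  19  20  18  19
  19  17 107 236 236 236 236 236 236 236]
276 [140 140 141 141 141 140 141 141 141 140 141 140 141 141  17  19  19  19
  19  18  11 140 229 236 236 236 236 236]
288 [140 141 140 141 140 141 141 140 140 141 140 141 141 140  17  20  19  18
  18  18  13 140 141 140 141 236 236 231]
300 [140  89  68  69  13 140 140 140 141 140 140 140 141 140  15  20  19  19
  20  18  13 140 140  15  69  86 122 140]
312 [ 31  69  68  14  13 140 140 140 140 141 140 140 140 141 140 140 141 140
 140 140 141 140 140  15  15  69  86  37]
324 [ 68  68  32  13  14 138 140 140 140 140 140 140 140 140 140 140 140 140
 140 140 140 140 138  14  15  32  68  85]
336 [ 69  68  14  16  14 124 140 140 140 140 140 140 140 140 140 140 140 140
 140 140 140 140 104  16  13  15  68  69]
348 [ 96  73  15  14  13 139 
[... 214 characters left out ...]
 17  14  27  14 139 139 140 139 139 139 140 139 139 139 139 139 139 139
 139 139 139 139 139 139  15  28  17  17]
384 [ 18  16  29  14 138 139 138 139 139 139 139 139 139 138 139 138 138 139
 139 138 138 139 139 138  14  27  18  17]
396 [ 17  17  29 138 138 138 139 139 138 138 138 138 139 139 138 139 138 139
 138 138 139 139 139 138 138  27  17  17]
408 [ 17  17 138 137 138 138 137 138 138 138 138 138 138 138 138 138 138 138
 138 138 138 138 138 138 137 138  17  18]
[0.63238697 0.14261416 0.01493825] 0.4709122266763504 [319.56828198 289.37081263]
0.008 [array([320., 260.]), array([320., 304.])]
-0.022 [array([319., 285.]), array([319., 336.])]
-0.03 [array([319., 293.]), array([319., 346.])]
```

>>> {"fn": "send_rows", "kwargs": {"commands": "40 0.12 0.35 0.5 0; 40 0 0 0 0; 40 0 0 0 0; 5 0 0 0 0; 5 0 0 0 0; 5 0 0 0 0; 5 0 0 0 0; 5 0 0 0 0", "grip_force": 20}}

```text
t: 25.07
tcp_pos: [0.6328, 0.1498, 0.0051]
tool_rot: [0.188, 0.982, -0.0, -0.0]
force: [0.4, -1.2, 0.5]
finger_gap: 0.182
gripper_force: 19.6
```

```bash
python3 -c "
from h import *
go(.6315,.1429,.013); s=readout.sense(); print(s['finger_gap']*85.4,s['gripper_force'],s['force'],s['ft_torque'])
"
```

```text
t 25.07 tcp [0.6328 0.1498 0.0051] xang 158.3 tilt [-0. -0. -1.] need units [-0.07 -0.34 -0.39]
15.546859859589569 19.564152248422033 [ 0.44506366 -1.21593728  0.50496846] [-0.03845722  0.04741675  0.11960163]
```

```bash
cat >> h.py <<'E'
def tilt():
    w=snap('wrist'); g=cv2.cvtColor(w['pixels'],cv2.COLOR_RGB2HSV); sat=g[:280,322]
    gr=w['pixels'][:300,322].mean(1); d=np.where(np.abs(np.diff(gr))>15)[0]; print('wrist col edges',list(zip(d,gr[d].round().astype(int),gr[d+1].round().astype(int))))
    # width of handle by row
    for v in (60,100,150,200,250):
        r=w['pixels'][v,250:400].mean(1); k=np.where(r<45)[0]; print(v,(k.min()+250,k.max()+250) if len(k) else None,end=' ')
    print(); st=readout.sense(); print('t',st['t'],st['tcp_pos'].round(4),'F',st['force'].round(1),'M',st['ft_torque'].round(2),'gap',round(st['finger_gap']*85.4,1),st['gripper_force'])
E
python3 -c "
from h import *
tilt()"
```

```text
wrist col edges [(np.int64(20), np.int64(59), np.int64(102)), (np.int64(26), np.int64(111), np.int64(87)), (np.int64(29), np.int64(84), np.int64(59)), (np.int64(33), np.int64(57), np.int64(34)), (np.int64(36), np.int64(32), np.int64(9)), (np.int64(186), np.int64(23), np.int64(39))]
60 (np.int64(273), np.int64(323)) 100 (np.int64(277), np.int64(326)) 150 (np.int64(283), np.int64(330)) 200 (np.int64(288), np.int64(334)) 250 (np.int64(293), np.int64(337)) 
t 25.1167 [0.6328 0.1498 0.0051] F [-0.2 -1.3 -0.6] M [-0.06  0.07  0.16] gap 15.6 19.57311764555925
```

>>> {"fn": "send_rows", "kwargs": {"commands": "5 0 0 -0.25 0; 5 0 0 -0.25 0; 5 0 0 -0.25 0; 5 0 0 -0.25 0; 5 0 0 0 0; 5 0 0 0 0"}}

```text
t: 25.62
tcp_pos: [0.6338, 0.15, 0.0259]
tool_rot: [0.188, 0.982, 0.0, 0.001]
force: [0.3, 0.3, -1.7]
finger_gap: 0.178
gripper_force: 19.5
```

```bash
python3 -c "
from h import *
tilt()"
```

```text
wrist col edges [(np.int64(139), np.int64(26), np.int64(43))]
60 (np.int64(289), np.int64(336)) 100 (np.int64(291), np.int64(337)) 150 (np.int64(293), np.int64(338)) 200 (np.int64(295), np.int64(339)) 250 (np.int64(297), np.int64(340)) 
t 25.6667 [0.6336 0.15   0.0256] F [-1.3 -0.4 -1.7] M [-0.07 -0.21  0.02] gap 15.3 19.452213943004608
```

>>> {"fn": "send_rows", "kwargs": {"commands": "5 0 0 0 0; 5 0 0 -0.3 0; 5 0 0 -0.6 0; 5 0 0 -0.8 0; 5 0 0 -0.8 0; 5 0 0 -0.8 0; 5 0 0 -0.8 0; 5 0 0 -0.8 0; 5 0 0 -0.8 0; 5 0 0 -0.8 0; 5 0 0 -0.8 0; 5 0 0 -0.6 0; 5 0 0 -0.3 0; 5 0 0 0 0; 5 0 0 0 0", "grip_force": 110}}

```text
t: 26.92
tcp_pos: [0.6327, 0.15, 0.1891]
tool_rot: [0.188, 0.982, -0.0, -0.0]
force: [-0.6, 0.1, -3.3]
finger_gap: 0.14
gripper_force: 107.7
```

```bash
cat >> h.py <<'E'
def sc():
    t=snap('scene'); d=np.load('sc0.npy')  # motion mask vs. reference for ball
    return t
E
python3 -c "
from h import *
tilt()
t=snap('scene','s8.png')
for a,c,r in blobs(t,(0,0,0),(180,255,50),(300,120,460,300),60)[:4]: print(a,c,r)
"
```

```text
wrist col edges [(np.int64(2), np.int64(161), np.int64(105)), (np.int64(3), np.int64(105), np.int64(43)), (np.int64(4), np.int64(43), np.int64(23))]
60 (np.int64(291), np.int64(336)) 100 (np.int64(292), np.int64(337)) 150 (np.int64(294), np.int64(338)) 200 (np.int64(296), np.int64(339)) 250 (np.int64(298), np.int64(340)) 
t 26.9667 [0.6322 0.1499 0.1884] F [-0.  -0.8 -2.6] M [-0.07 -0.26  0.01] gap 11.9 107.9340523132123
5164 [388.38555383 145.40530596] ((372.5, 161.0), (82.0, 145.0), 90.0)
278 [451.44244604 155.22661871] ((451.502197265625, 152.23362731933594), (8.722804069519043, 45.001747131347656), 7.594643592834473)
```

>>> {"fn": "send_rows", "kwargs": {"commands": "5 0 0 0 -0.5; 5 0 0 0 -1; 5 0 0 0 -1; 5 0 0 0 -1; 5 0 0 0 -1; 5 0 0 0 -1; 5 0 0 0 -1; 5 0 0 0 -1; 5 0 0 0 -1; 5 0 0 0 -1; 5 0 0 0 -1; 5 0 0 0 -1; 5 0 0 0 -1; 5 0 0 0 -1; 5 0 0 0 -1; 5 0 0 0 -1; 5 0 0 0 -1; 5 0 0 0 -1; 5 0 0 0 -1; 5 0 0 0 -0.4"}}

```text
t: 28.68
tcp_pos: [0.632, 0.1502, 0.1875]
tool_rot: [-0.454, 0.891, 0.001, -0.001]
force: [-0.2, 0.2, -1.8]
finger_gap: 0.138
gripper_force: 107.9
```

```bash
python3 -c "
from h import *
u=np.array([np.cos(np.radians(54)),np.sin(np.radians(54))])
T=np.array([.554,-.059])+.215*u; print(T); go(*T,.16); st=readout.sense(); print(st['q'])
w=snap('wrist'); R=Ro.from_quat(st['tool_rot']).as_matrix(); p=np.array(st['tcp_pos'])
for f in (0,5,8,11,15):
  a=np.radians(f); print(f,proj(w,p+R@[.104*np.cos(a)+.007*np.sin(a),0,-.032+.104*np.sin(a)-.007*np.cos(a)]).round(),proj(w,p+R@[.19*np.cos(a),0,-.032+.19*np.sin(a)+.003]).round())
tilt()
for v in range(0,30,4): print(v,w['pixels'][v,240:400:10].mean(1).astype(int))
"
```

```text
[0.68037383 0.11493865]
t 28.68 tcp [0.632  0.1502 0.1875] xang -126.0 tilt [-0.003  0.001 -1.   ] need units [ 0.   -3.    1.37]
[ 6.11711602e-02  5.79941059e-01  1.38140505e+00  9.76091410e-04
  1.18334520e+00 -2.45326311e+00]
0 [319.   1.] [ 319. -374.]
5 [319.   9.] [ 319. -303.]
8 [320.  15.] [ 320. -266.]
11 [320.  21.] [ 320. -233.]
15 [320.  29.] [ 320. -193.]
wrist col edges [(np.int64(2), np.int64(88), np.int64(45)), (np.int64(3), np.int64(45), np.int64(21)), (np.int64(265), np.int64(35), np.int64(17))]
60 (np.int64(290), np.int64(335)) 100 (np.int64(291), np.int64(337)) 150 (np.int64(293), np.int64(338)) 200 (np.int64(295), np.int64(339)) 250 (np.int64(298), np.int64(340)) 
t 28.7833 [0.632  0.1502 0.1877] F [ 0.2  0.5 -2.4] M [ 0.28 -0.22  0.03] gap 11.8 107.8749614644039
0 [ 80 117  89  90  94  92  92  92  93  92  91  93  91  88 131 130]
4 [ 45  89  85  75  62  48  44  27  20  43  48  49  49  49 132 131]
8 [125  48  46  46  50  23  17  16  17  12  48  49  50  49 132 131]
12 [136  51  48  47  50  10  18  18  17  12  47  49  49  49 132 131]
16 [136 115  47  48  50  12  18  18  16  13  49  49  50  49 132 131]
20 [137 137  49  47  50  11  18  18  18  14  49  50  50  99 132 132]
24 [138 138  47  46  49  12  17  18  17  14  49  50  49 128 132 132]
28 [138 138  47  46  48  12  17  17  17  15  49  50  50 133 133 132]
```

>>> {"fn": "send_rows", "kwargs": {"commands": "5 0 -0.5 0 0; 5 0 -1 0 0; 5 0 -1 0.3 0; 5 0 -0.5 0.6 0; 5 0.1 0 0.7 0; 5 0.3 0 0.7 0; 5 0.1 0 0.3 0; 5 0 0 0 0; 5 0 0 0 0"}}

```text
t: 29.53
tcp_pos: [0.6751, 0.1065, 0.1364]
tool_rot: [-0.453, 0.892, 0.0, -0.001]
force: [-0.3, -0.7, -1.8]
finger_gap: 0.139
gripper_force: 107.8
```

```bash
python3 -c "
from h import *
u=np.array([np.cos(np.radians(54)),np.sin(np.radians(54))]); P=np.array([.554,-.059])
go(*(P+.202*u),.103); st=readout.sense(); print(st['force'],np.dot(st['tcp_pos'][:2]-P,u))
t=snap('top'); g=t['pixels'].mean(2)
# sample image along scoop line at z=.125 and across
for r in (-.03,-.02,-.01,0,.01,.015,.02,.025,.03,.04,.05,.07,.09,.11): 
  q=P+r*u; k=[proj(t,[*(q+w*np.array([-u[1],u[0]])),.12]).round().astype(int) for w in (-.03,-.018,0,.018,.03)]; print(r,[t['pixels'][b,a].tolist() for a,b in k])
s=snap('scene'); print('ball')
h=cv2.cvtColor(s['pixels'],cv2.COLOR_RGB2HSV)
for r in (-.03,-.02,-.01,0,.01,.015,.02,.025,.03,.04,.05,.07,.09,.11): 
  q=P+r*u; k=[proj(s,[*(q+w*np.array([-u[1],u[0]])),.12]).round().astype(int) for w in (-.018,0,.018)]; print(r,[s['pixels'][b,a].tolist() for a,b in k])
"
```

```text
t 29.53 tcp [0.6751 0.1065 0.1364] xang -126.1 tilt [-0.002  0.    -1.   ] need units [0.15 0.03 1.67]
[-0.31846013 -0.71014412 -1.83058386] 0.20506530779595167
-0.03 [[142, 141, 136], [144, 142, 139], [111, 121, 136], [119, 120, 116], [143, 141, 136]]
-0.02 [[142, 142, 137], [94, 103, 119], [177, 113, 64], [24, 42, 64], [127, 124, 120]]
-0.01 [[93, 102, 118], [95, 93, 91], [181, 105, 42], [155, 95, 62], [35, 44, 53]]
0 [[37, 62, 97], [100, 103, 104], [172, 164, 157], [181, 106, 42], [98, 62, 66]]
0.01 [[106, 108, 105], [22, 34, 53], [109, 106, 100], [137, 78, 30], [41, 60, 88]]
0.015 [[98, 100, 97], [100, 98, 96], [103, 100, 97], [78, 69, 69], [119, 119, 120]]
0.02 [[110, 108, 106], [118, 115, 114], [118, 115, 112], [47, 63, 87], [136, 132, 129]]
0.025 [[121, 119, 116], [119, 116, 113], [119, 115, 114], [121, 118, 117], [134, 132, 129]]
0.03 [[100, 97, 96], [118, 116, 114], [118, 116, 113], [85, 84, 81], [136, 132, 130]]
0.04 [[100, 98, 96], [120, 116, 114], [116, 114, 112], [141, 124, 109], [150, 149, 146]]
0.05 [[125, 122, 120], [116, 114, 111], [116, 114, 113], [110, 114, 113], [
[... 286 characters left out ...]
, 29, 51], [112, 120, 120], [177, 186, 186]]
-0.02 [[12, 26, 47], [50, 76, 111], [177, 186, 187]]
-0.01 [[19, 35, 57], [10, 28, 50], [169, 179, 180]]
0 [[19, 34, 56], [15, 33, 55], [59, 82, 113]]
0.01 [[14, 33, 54], [38, 47, 59], [106, 113, 115]]
0.015 [[15, 32, 55], [56, 58, 60], [104, 111, 111]]
0.02 [[55, 57, 58], [63, 64, 64], [75, 76, 75]]
0.025 [[66, 65, 63], [70, 70, 70], [107, 105, 104]]
0.03 [[66, 66, 63], [72, 72, 69], [131, 130, 126]]
0.04 [[66, 65, 63], [69, 68, 67], [133, 131, 128]]
0.05 [[67, 65, 64], [67, 66, 64], [92, 90, 88]]
0.07 [[68, 66, 65], [66, 65, 64], [110, 108, 105]]
0.09 [[66, 65, 63], [66, 65, 63], [104, 102, 99]]
0.11 [[169, 178, 178], [71, 69, 67], [70, 69, 66]]
```

```bash
cat >> h.py <<'E'
u=np.array([np.cos(np.radians(54)),np.sin(np.radians(54))]); n=np.array([-u[1],u[0]]); P=np.array([.554,-.059])
def strip(z,ws=(-.026,-.022,-.018,-.012,-.006,0,.006,.012,.018,.022,.026),rs=np.arange(-.03,.11,.008)):
    t=snap('top')
    for r in rs:
        print('%.3f'%r,' '.join('%3d%s'%(c.mean(),'o' if c[0]-c[2]>50 else 'b' if int(c[2])-int(c[0])>20 else ' ') for c in (t['pixels'][k[1],k[0]].astype(int) for k in (proj(t,[*(P+r*u+w*n),z]).round().astype(int) for w in ws))))
    for a,c,rr in blobs(t,(0,0,150),(180,45,255),(335,175,375,225),6)[:3]: q=ray(t,*c,z-.015)[:2]-P; print('bright',a,c,'r',(q@u).round(4),'w',(q@n).round(4))
E
python3 -c "
from h import *
strip(.155)"
```

```text
-0.030 140  140  140  140  124   51b 152   65b  33b  60  116 
-0.022 140  141  140   80b  75b 157  118o 109o  85   62b  39b
-0.014 140  106b  55b  58  121  142o 109o 109o 107o 109o  68b
-0.006  65b  42b  32b 107   85  158  165  108o 109o 108o 109o
0.002 106   99   69b  31b  44   83  180  141  109o 110o 108o
0.010 107  106  100   75   58   35   87  107  102   79   69 
0.018 119   78  113  116  113  115  115  110   66   62b  80b
0.026 118   84  111  115  113  117  115  110   60   98  132 
0.034 124   72  108  117  114  115  114  114   59   83o 142 
0.042 118   61  105  114  114  116  113  122   75  106  180 
0.050 135   58   81  115  115  115  114  118   54   77  106 
0.058 140   56   70   90  138  128  102  110   55   79  107 
0.066 139   55   62  150  181  177  157  113   55   62  103 
0.074 126   67   59  144  176  174  153  119   46   61  103 
0.082 130   62   59  137  125  128   86  107   47   64  105 
0.090 123   60   51  103  103   85   82   83   47   55  105 
0.098 132  128  129   91   69   59   89   98   75   90  106 
0.106 106  103  105   77   21   26   98  106  103  106  106 
bright 208 [343.99519231 179.85096154] r 0.0548 w -0.0504
bright 35 [352.94285714 211.48571429] r -0.0096 w 0.0004
bright 9 [354.55555556 184.        ] r 0.0278 w -0.0573
```

>>> {"fn": "send_rows", "kwargs": {"commands": "5 0.15 0.1 0.3 0; 5 0 0 0.4 0; 5 0 0 0.3 0; 5 0 0 0.15 0; 5 0 0 0.1 0; 5 0 0 0.1 0; 5 0 0 0 0"}}

```text
t: 30.27
tcp_pos: [0.672, 0.1052, 0.1099]
tool_rot: [-0.453, 0.891, -0.0, -0.0]
force: [0.9, 0.7, 1.3]
finger_gap: 0.14
gripper_force: 108.7
```

>>> {"fn": "send_rows", "kwargs": {"commands": "5 0 0 0.1 0; 5 0 0 0.1 0; 5 0 0 0 0; 5 0 0 0 0"}}

```text
t: 30.6
tcp_pos: [0.6725, 0.1054, 0.1064]
tool_rot: [-0.453, 0.891, -0.0, 0.0]
force: [1.4, 1.5, 2.9]
finger_gap: 0.135
gripper_force: 108.9
```

>>> {"fn": "send_rows", "kwargs": {"commands": "5 0 0 0.1 0; 5 0 0 0.1 0; 5 0 0 0 0; 5 0 0 0 0"}}

```text
t: 30.93
tcp_pos: [0.6723, 0.1054, 0.1021]
tool_rot: [-0.453, 0.891, -0.0, 0.0]
force: [2.5, 2.5, 3.3]
finger_gap: 0.138
gripper_force: 109.0
```

>>> {"fn": "send_rows", "kwargs": {"commands": "5 0 0 0 0; 5 0 0 0 0; 5 0.08 0 -0.3 0; 5 0.1 0 -0.4 0; 5 0.12 0 -0.4 0; 5 0.13 0 -0.4 0; 5 0.15 0 -0.4 0; 5 0.15 0 -0.35 0; 5 0.15 0 -0.3 0; 5 0.1 0 -0.2 0; 5 0 0 0 0", "grip_force": 20}}

```text
t: 31.85
tcp_pos: [0.6607, 0.0889, 0.1582]
tool_rot: [-0.453, 0.892, -0.0, 0.001]
force: [0.5, -0.8, -1.9]
finger_gap: 0.137
gripper_force: 107.9
```

```bash
python3 -c "
from h import *
tilt(); strip(.12)"
```

```text
wrist col edges [(np.int64(1), np.int64(93), np.int64(59)), (np.int64(2), np.int64(59), np.int64(29)), (np.int64(265), np.int64(36), np.int64(20))]
60 (np.int64(291), np.int64(336)) 100 (np.int64(292), np.int64(337)) 150 (np.int64(294), np.int64(338)) 200 (np.int64(296), np.int64(339)) 250 (np.int64(298), np.int64(340)) 
t 31.9 [0.6606 0.0892 0.1576] F [-0.8 -0.5 -3.5] M [ 0.31 -0.16  0.  ] gap 11.6 107.81884425450244
-0.030 140  140  141  117   79b 124b  47b  70  118  122  132 
-0.022 140  140  105b  56b 166  140o 105o  62b  48   94  135 
-0.014  98b  88b  46b 135  105o  72o  94o 108o  65b  48b  34b
-0.006  54   85   94   81  103   87  110   81o 109o 105o  93 
0.002 113  116  114  114  114  116  126   55  104o 108o  82o
0.010 110  114  115  116  114  117  111   53   78o  64o  73 
0.018 107  113  115  114  115  117  120   56   71b  84b  85 
0.026  98  114  115  114  114  115  122   56  118  133  131 
0.034  69  114  116  116  115  115  119   55  107o 131  133 
0.042  91  113   95  123  142  101  115   56  121  102  100 
0.050  69  118  138  177  179  159  118   59  105  107  106 
0.058  76  128  141  176  177  162  124   53  106  104  107 
0.066  77  132  134  135  126  131  115   55  103  106  106 
0.074  66  130  135  114  102   83   88   44  103  106  107 
0.082 133  125  132  128   81   83   84   63  100  106  106 
0.090 105   79   27   27   25  105  107  106  104  105  105 
0.098 105   66   25   27   30  105  105  105  106  104  105 
0.106 104   93   23   19   16  104  104  105  104  105  105 
bright 205 [344.03414634 179.74146341] r 0.06 w -0.0585
bright 26 [336.23076923 195.5       ] r 0.0517 w -0.0142
bright 11 [357.90909091 214.18181818] r -0.0201 w -0.0079
```

>>> {"fn": "send_rows", "kwargs": {"commands": "5 -0.1 0 0.3 0; 5 -0.15 0 0.4 0; 5 -0.15 0 0.4 0; 5 -0.15 0 0.4 0; 5 -0.13 0 0.4 0; 5 -0.12 0 0.3 0; 5 -0.1 0 0.3 0; 5 -0.08 0 0.2 0; 5 0 0 0 0; 14 0 0 0 0; 14 0 0 0 0; 14 0 0 0 0; 14 0 0 0 0", "grip_force": 20}}

```text
t: 33.03
tcp_pos: [0.6728, 0.1053, 0.1037]
tool_rot: [-0.453, 0.891, -0.0, 0.001]
force: [-0.7, -1.8, 0.7]
finger_gap: 0.171
gripper_force: 47.1
```

```bash
python3 -c "
from h import *
tilt()"
```

```text
wrist col edges []
60 (np.int64(288), np.int64(340)) 100 (np.int64(290), np.int64(340)) 150 (np.int64(293), np.int64(341)) 200 (np.int64(295), np.int64(341)) 250 (np.int64(297), np.int64(341)) 
t 33.0833 [0.6727 0.1053 0.1036] F [-0.1 -0.7  0.7] M [-0.36  0.12  0.16] gap 14.1 47.121893763542175
```

>>> {"fn": "send_rows", "kwargs": {"commands": "15.4 0 0 0 0; 15.4 0 0 0 0; 15.4 0 0 -0.2 0; 15.4 0.05 0 -0.3 0; 15.4 0.08 0 -0.3 0; 15.4 0.08 0 -0.3 0; 15.4 0.1 0 -0.3 0; 15.4 0.1 0 -0.3 0; 15.4 0 0 0 0; 15.4 0 0 0 0"}}

```text
t: 33.92
tcp_pos: [0.6676, 0.0987, 0.1379]
tool_rot: [-0.453, 0.891, -0.0, 0.001]
force: [1.6, 0.6, -0.6]
finger_gap: 0.182
gripper_force: 13.9
```

```bash
python3 -c "
from h import *
tilt()"
```

```text
wrist col edges [(np.int64(268), np.int64(37), np.int64(19))]
60 (np.int64(293), np.int64(339)) 100 (np.int64(294), np.int64(339)) 150 (np.int64(296), np.int64(340)) 200 (np.int64(297), np.int64(341)) 250 (np.int64(299), np.int64(341)) 
t 33.9667 [0.6675 0.0988 0.1375] F [ 0.5  1.  -0.2] M [ 0.07 -0.1   0.1 ] gap 15.6 13.952215164899826
```

>>> {"fn": "send_rows", "kwargs": {"commands": "15.6 0.12 0 -0.3 0; 15.6 0.14 0 -0.3 0; 15.6 0.15 0 -0.3 0; 15.6 0.18 0 -0.3 0; 15.6 0.2 0 -0.3 0; 15.6 0.22 0 -0.3 0; 15.6 0.2 0 -0.3 0; 15.6 0 0 0 0"}}

```text
t: 34.63
tcp_pos: [0.653, 0.0782, 0.1808]
tool_rot: [-0.453, 0.892, -0.001, 0.001]
force: [0.0, -0.6, -1.4]
finger_gap: 0.188
gripper_force: 9.1
```

```bash
python3 -c "
from h import *
tilt(); strip(.11)"
```

```text
wrist col edges [(np.int64(26), np.int64(198), np.int64(150)), (np.int64(27), np.int64(150), np.int64(119)), (np.int64(38), np.int64(88), np.int64(56)), (np.int64(39), np.int64(56), np.int64(23))]
60 (np.int64(300), np.int64(340)) 100 (np.int64(301), np.int64(340)) 150 (np.int64(301), np.int64(340)) 200 (np.int64(301), np.int64(341)) 250 (np.int64(301), np.int64(341)) 
t 34.6833 [0.653  0.0786 0.1801] F [-0.1  0.1 -0.8] M [0.03 0.01 0.03] gap 15.8 9.161431342363358
-0.030 141  141  141  118   69b  66b  38b  67  120  136  142 
-0.022 141  143  100b  55b 168  143o  84   28b  38b 137  122 
-0.014  89b  51b  92  179  122o 110o 108o  74   46b  33b  54 
-0.006 103   94   93  112   99   82o  95  104  102o  87   64b
0.002  92   93  121  126  123  124  126  108   58   90o  81o
0.010 104   74  122  126  122  125  123  113   55   62   71 
0.018  91   77  121  125  123  126  124   99   54   84  107 
0.026  67  115  121  124  123  123  123  109   55  101  132 
0.034  87   94  122  123  123  124  125  109   58   78   78 
0.042  55   95  122   93  130  122   94   81   48   96   83 
0.050  54   69  118  152  175  177  150   89   82  106  106 
0.058  55   86  121  144  178  181  107   68   90  106  108 
0.066  57  100  118   87   94   82   75   48   83  106  107 
0.074  96  107  100   72   72   72   73   49  100  107  107 
0.082  51   34   21   20   23   50   53   52   83  107  107 
0.090 104   68   19   19   13   76   92   95  106  106  105 
0.098 106   68   14   21   32  105  105  105  107  105  106 
0.106 126   77   17   16   22  105  106  105  106  105  105 
bright 185 [345.16216216 180.42162162] r 0.0581 w -0.061
bright 12 [335.41666667 198.        ] r 0.0509 w -0.0097
bright 11 [357.90909091 214.18181818] r -0.0192 w -0.0098
```

>>> {"fn": "send_rows", "kwargs": {"commands": "15.6 -0.3 0.08 0 0; 15.6 -0.3 0.07 0 0; 15.6 0.15 0 -0.2 0; 15.6 0.2 0 -0.2 0; 15.6 0.2 0 -0.2 0; 15.6 0.2 0 -0.2 0; 15.6 0.2 0 -0.2 0; 15.6 0.2 0 -0.2 0; 15.6 0 0 0 0; 15.6 0 0 0 0"}}

```text
t: 35.57
tcp_pos: [0.6438, 0.0714, 0.2034]
tool_rot: [-0.453, 0.892, -0.0, -0.0]
force: [0.4, -0.4, -0.8]
finger_gap: 0.18
gripper_force: 9.2
```

```bash
python3 -c "
from h import *
tilt(); strip(.11)"
```

```text
wrist col edges [(np.int64(10), np.int64(185), np.int64(167)), (np.int64(37), np.int64(227), np.int64(181)), (np.int64(38), np.int64(181), np.int64(147)), (np.int64(52), np.int64(126), np.int64(108)), (np.int64(53), np.int64(108), np.int64(93)), (np.int64(60), np.int64(90), np.int64(71)), (np.int64(61), np.int64(71), np.int64(49)), (np.int64(62), np.int64(49), np.int64(9))]
60 None 100 (np.int64(299), np.int64(336)) 150 (np.int64(300), np.int64(337)) 200 (np.int64(300), np.int64(339)) 250 (np.int64(300), np.int64(340)) 
t 35.6167 [0.6438 0.0716 0.2031] F [-0.2 -0.  -1. ] M [-0.06  0.01  0.06] gap 15.9 9.188088923692703
-0.030 142  143  142  118   67b  63b  38b  67  120  137  143 
-0.022 142  142  101b  56b 169  142o  83   33b  44b 137  122 
-0.014  90b  49b 100  178  124o 108o 111o  75   47b  28b  53 
-0.006  72   84   73  111   96   69o  65o  74o  96o  86   64b
0.002 101   80  129  138  135  137  138  106   68   96o  83o
0.010  99   73  132  138  135  138  135  112   59   59   73 
0.018 104   69  132  138  134  136  135   95   56   72  107 
0.026  86  100  132  136  135  136  135  114   55   61   78 
0.034  88   89  131  137  135  136  137  112   56   86   79 
0.042  55   90  131  131  138  133  117   87   56   93   82 
0.050  59   65  124  150  177  181  124   77   60  104  108 
0.058  58   73  118  128  109  107   94   55   79  103  107 
0.066  49   58   72   71   76   80   75   48   66  106  109 
0.074  64   64   63   71   42   64   60   50   81  108  107 
0.082  52   38   16   15   19   53   56   54   73  108  106 
0.090 138   41   21   17   11   53   62   62   97  107  106 
0.098 126   61   18   14   32  107  105  107  106  107  108 
0.106 126   69   20   15   18  107  108  106  106  108  105 
bright 150 [346.68 180.08] r 0.0556 w -0.064
bright 16 [335.625 198.5  ] r 0.0497 w -0.009
bright 12 [357.83333333 213.83333333] r -0.0185 w -0.0104
```

>>> {"fn": "send_rows", "kwargs": {"commands": "15.6 -0.1 0 -0.25 0; 15.6 0 0 -0.25 0; 15.6 0.1 0 -0.2 0; 15.6 0.2 0 -0.2 0; 15.6 0.2 0 -0.2 0; 15.6 0.2 0 -0.2 0; 15.6 0.2 0 0 0; 15.6 0 0 0 0; 15.6 0 0 0 0; 15.6 0 0 0 0"}}

```text
t: 36.5
tcp_pos: [0.6351, 0.0592, 0.2294]
tool_rot: [-0.453, 0.891, -0.0, 0.001]
force: [0.7, 1.0, 0.7]
finger_gap: 0.18
gripper_force: 9.2
```

```bash
python3 -c "
from h import *
tilt(); strip(.11)"
```

```text
wrist col edges [(np.int64(3), np.int64(79), np.int64(96)), (np.int64(4), np.int64(96), np.int64(141)), (np.int64(19), np.int64(131), np.int64(92)), (np.int64(28), np.int64(83), np.int64(104)), (np.int64(30), np.int64(110), np.int64(135)), (np.int64(56), np.int64(152), np.int64(115)), (np.int64(57), np.int64(115), np.int64(91)), (np.int64(121), np.int64(74), np.int64(11))]
60 None 100 None 150 (np.int64(305), np.int64(336)) 200 (np.int64(304), np.int64(338)) 250 (np.int64(302), np.int64(339)) 
t 36.55 [0.6351 0.0593 0.2294] F [1.1 1.2 1.1] M [ 0.19 -0.21  0.02] gap 15.6 9.209036529064178
-0.030 142  142  142  119   70b  63b  38b  66  121  137  142 
-0.022 142  142  101b  54b 139  153   96b  33b  41b 138  123 
-0.014  89b  49b  99  137  172  184  177  111   45b  31b  53 
-0.006  68  149   91  121  154  177  156  118o 107o  86   63b
0.002  33b  40b  92   85  179  171  111o 112o 110o 111o  81o
0.010  81b  62b  34b  37   94  183  183  138o  83o  68o  74 
0.018 109  108   63b  34b  32b 115  157  115   68b  87  105 
0.026 107  103   80  103   60  111  103  115  105   92   76 
0.034 125   86   73  120  124  101   73   72   73   48   72 
0.042 123   89   56   71   72   73   73   74   70   47   54 
0.050 102   69   48   72   76   72   74   75   53   45   54 
0.058  71   50   49   72   73   75   72   72   46   44   56 
0.066  58   45   56   73   75   73   75   66   46   46   80 
0.074  56   44   60   74   75   74   75   66   45   55  108 
0.082  64   65   60   59   70   65   66   59   46   54  107 
0.090  89   65   35   19   15   59   67   64   45  104  107 
0.098  92   47   12   13   10   61   65   64   48  102  107 
0.106 111   59   18   17   15   66   67   65   41   31   51 
bright 94 [350.4787234 212.5212766] r -0.0017 w -0.0021
bright 88 [349.39772727 179.60227273] r 0.0508 w -0.0691
bright 40 [336.275 179.925] r 0.077 w -0.0487
```

```bash
python3 -c "
from h import *
t=snap('top')
for a,c,rr in blobs(t,(0,0,165),(180,60,255),(338,200,362,225),3)[:4]: print(a,c,ray(t,*c,.05),rr)
x0=ray(t,349,212,.05);print(P+0, proj(t,[*P,.044]))
print(t['pixels'][202:222,338:362].mean(2).astype(int))
w=snap('wrist'); st=readout.sense(); R=Ro.from_quat(st['tool_rot']).as_matrix(); p=np.array(st['tcp_pos'])
for f in (40,50,60,70,80,90):
  a=np.radians(f); print(f,proj(w,p+R@[.104*np.cos(a)+.007*np.sin(a),0,-.032+.104*np.sin(a)-.007*np.cos(a)]).round())
"
```

```text
39 [353.92307692 214.56410256] [ 0.55876221 -0.07165917  0.05      ] ((354.0, 214.5), (5.0, 6.0), 90.0)
34 [346.05882353 210.14705882] [ 0.57027673 -0.05125989  0.05      ] ((346.5, 210.0), (4.0, 9.0), 90.0)
[ 0.554 -0.059] [348.96496692 216.78998606]
[[ 72  91 123 123 121 116 104  83  69  69  66  63  62  62  61  57  52  44
   45  44  52  78 113 142]
 [ 73  90 120 123 120 101  69  60  58  54  47  44  39  38  31  28  31  31
   34  33  45  73 108 142]
 [ 79 101 120 119 103  60  37  33  30  30  30  31  32  34  29  34  39  41
   40  38  43  66 107 143]
 [ 87 112 119 112  76  31  32  32  34  36  40  39  40  47  65  92 104 108
  118 104  67  59 101 142]
 [ 74  92 119  97  51  44  44  48  53  63  65  63  66  73  96 128 142 147
  164 150  85  57  99 138]
 [ 78 100 104  76  85  96 115 107 105 102  94  92  86  86  85  84  85  85
   92  92  59  57  91 126]
 [101 109  85  90 125 155 178 164 161 149 139 137 125 115 111 102  95  92
   86  82  67  50  85 119]
 [117  91  74 105 156 184 183 184 183 184 183 184 180 165 156 129 124 123
  114 114  97  48  83 116]
 [101  71  73 125 184 185 183 184 183 18
[... 562 characters left out ...]
85]
 [102  51  72  66  84 112 111 111 111 111 113 122 153 168 179 182 183 180
  176 162 137  87  50  81]
 [119  48  75  66  77 105 111 112 112 111 111 117 141 160 173 177 176 175
  169 151 127  88  62  68]
 [122  51  77  66  68  83 111 112 111 110 110 114 122 144 152 157 156 151
  142 128 107  85  80  67]
 [109  56  76  69  68  82 109 107 107 108 106 102 100 112 109 101 102  96
   77  65  64  64  63  63]
 [ 69  56  74  73  78  82  98  94  88  83  70  68  65  65  62  62  61  57
   49  44  47  46  37  36]
 [ 58  56  72  70  67  62  63  63  61  61  60  52  46  46  43  39  34  34
   32  32  39  39  44  56]]
40 [320.  93.]
50 [320. 121.]
60 [320. 148.]
70 [320. 176.]
80 [320. 204.]
90 [320. 232.]
```

>>> {"fn": "send_rows", "kwargs": {"commands": "5 0 0 0 0; 5 0 0 0 0; 5 0 0 -0.3 0; 5 -0.1 0 -0.6 0; 5 -0.1 0 -0.8 0; 5 -0.2 0 -0.8 0; 5 -0.5 0.3 -0.5 0; 5 -0.7 0.6 0 0; 5 -0.7 0.6 0 0; 5 -0.7 0.6 0 0; 5 -0.6 0.6 0 0; 5 0 0 0 0.5; 5 0 0 0 1; 5 0 0 0 1; 5 0 0 0 1; 5 0 0 0 1; 5 0 0 0 1; 5 0 0 0 1; 5 0 0 0 1; 5 0 0 0 1", "grip_force": 60}}

```text
t: 38.37
tcp_pos: [0.6324, 0.1495, 0.2882]
tool_rot: [-0.171, 0.985, -0.0, -0.001]
force: [1.2, 0.4, -2.0]
finger_gap: 0.162
gripper_force: 58.7
```

>>> {"fn": "send_rows", "kwargs": {"commands": "5 0 0 0 1; 5 0 0 0 1; 5 0 0 0 1; 5 0 0 0 1; 5 0 0 0 1; 5 0 0 0 1; 5 0 0 0 1; 5 0 0 0 1; 5 0 0 0 1; 5 0 0 0 1; 5 0 0 0 0.5; 5 0 0 1 0; 5 0 0 1 0; 5 0 0 1 0; 5 0 0 1 0; 5 0 0 1 0; 5 0 0 0.5 0; 5 0 0 0 0"}}

```text
t: 39.87
tcp_pos: [0.6307, 0.1492, 0.1756]
tool_rot: [0.191, 0.981, -0.001, -0.004]
force: [1.1, -0.3, -1.1]
finger_gap: 0.161
gripper_force: 58.7
```

```bash
python3 -c "
from h import *
go(.633,.150,.12); tilt()
t=snap('top'); print(t['pixels'][205:220,338:362].mean(2).astype(int)[::2])
for a,c,rr in blobs(t,(0,0,165),(180,60,255),(338,200,362,225),3)[:4]: print(a,c,ray(t,*c,.05))
"
```

```text
t 39.87 tcp [0.6307 0.1492 0.1756] xang 157.9 tilt [-0.008 -0.001 -1.   ] need units [-0.11  0.09  2.78]
wrist col edges [(np.int64(43), np.int64(148), np.int64(212)), (np.int64(44), np.int64(212), np.int64(229)), (np.int64(55), np.int64(227), np.int64(207)), (np.int64(56), np.int64(207), np.int64(155)), (np.int64(124), np.int64(125), np.int64(91)), (np.int64(125), np.int64(91), np.int64(18))]
60 None 100 None 150 (np.int64(306), np.int64(336)) 200 (np.int64(304), np.int64(337)) 250 (np.int64(302), np.int64(339)) 
t 39.9167 [0.6321 0.1493 0.1776] F [-0.   1.4 -1. ] M [-0.02 -0.09  0.  ] gap 13.8 58.69643747806549
[[ 59  32  31  34  33  31  31  34  32  40  39  39  38  47  64  90 104 108
  119 106  67  58 100 141]
 [ 65  55  52  83 118 118 116 105 107 101  93  92  83  85  84  84  83  83
   90  94  57  53  90 126]
 [ 69  69  76 122 181 181 181 181 181 181 181 181 175 162 155 127 120 123
  112 112  99  45  82 114]
 [ 62  70  73 114 169 182 182 181 182 180 174 169 157 141 142 152 151 149
  136 135 146  76  59  99]
 [ 89  70  71  81 103 137 130 110 109 109 108 115 143 163 174 179 179 177
  170 157 123  55  52  88]
 [ 84  69  71  63  82 110 110 110 110 109 112 121 154 169 179 181 182 180
  176 164 137  86  46  84]
 [121  59  75  67  78 104 107 110 111 111 107 114 142 157 171 176 178 172
  168 149 125  86  62  67]
 [123  75  75  68  68  83 106 107 107 105 103 100  99 108 109 100 102  95
   76  64  65  64  63  61]]
37 [353.78378378 214.67567568] [ 0.5584653  -0.07130021  0.05      ]
35 [345.62857143 210.08571429] [ 0.57043084 -0.05014489  0.05      ]
```

>>> {"fn": "send_rows", "kwargs": {"commands": "5 0.5 0 0.2 0; 5 0.8 0 0.4 0; 5 0.8 0 0.5 0; 5 0.8 0 0.5 0; 5 0.8 0 0.5 0; 5 0.2 0 0.4 0; 5 0 0 0 0; 15.4 0 0 0.1 0; 15.4 0 0 0.1 0; 15.4 0 0 0.1 0; 15.4 0 0 0 0"}}

```text
t: 40.88
tcp_pos: [0.5773, 0.1774, 0.1336]
tool_rot: [0.191, 0.981, 0.003, 0.018]
force: [9.6, -5.4, 22.5]
finger_gap: 0.182
gripper_force: 20.5
```

```bash
python3 -c "
from h import *
tilt()"
```

```text
wrist col edges [(np.int64(9), np.int64(223), np.int64(204)), (np.int64(11), np.int64(194), np.int64(132)), (np.int64(40), np.int64(128), np.int64(86)), (np.int64(58), np.int64(97), np.int64(140)), (np.int64(59), np.int64(140), np.int64(156)), (np.int64(116), np.int64(150), np.int64(133)), (np.int64(122), np.int64(121), np.int64(87)), (np.int64(123), np.int64(87), np.int64(16))]
60 None 100 None 150 (np.int64(300), np.int64(332)) 200 (np.int64(300), np.int64(334)) 250 (np.int64(300), np.int64(338)) 
t 40.9333 [0.5773 0.1774 0.1337] F [10.1 -5.5 21.3] M [-1.05 -1.68  0.01] gap 15.7 20.49055963754654
```

>>> {"fn": "send_rows", "kwargs": {"commands": "15.7 -0.4 0 -0.2 0; 15.7 -0.4 0 0.2 0; 15.7 -0.4 0 0.3 0; 15.7 -0.3 0 0.3 0; 15.7 -0.3 0 0.3 0; 15.7 -0.3 0 0.4 0; 15.7 -0.3 0 0.4 0; 15.7 -0.2 0 0.3 0; 15.7 0 0 0 0"}}

```text
t: 41.68
tcp_pos: [0.6089, 0.1586, 0.0813]
tool_rot: [0.192, 0.981, -0.0, -0.001]
force: [0.9, -0.6, 0.8]
finger_gap: 0.188
gripper_force: 9.2
```

```bash
python3 -c "
from h import *
tilt()"
```

```text
wrist col edges [(np.int64(72), np.int64(89), np.int64(66)), (np.int64(73), np.int64(66), np.int64(24)), (np.int64(210), np.int64(38), np.int64(18))]
60 None 100 (np.int64(302), np.int64(341)) 150 (np.int64(303), np.int64(340)) 200 (np.int64(301), np.int64(341)) 250 (np.int64(301), np.int64(341)) 
t 41.7333 [0.6083 0.1589 0.0816] F [ 0.8 -0.5  0.1] M [-0.03 -0.2  -0.03] gap 15.8 9.135318249464035
```

>>> {"fn": "send_rows", "kwargs": {"commands": "15.7 -0.3 0 0.4 0; 15.7 -0.3 0 0.4 0; 15.7 -0.25 0 0.4 0; 15.7 -0.25 0 0.4 0; 15.7 -0.2 0 0.4 0; 15.7 -0.2 0 0.4 0; 15.7 -0.15 0 0.4 0; 15.7 -0.15 0 0.4 0; 15.7 -0.1 0 0.4 0; 15.7 0 0 0.1 0; 15.7 0 0 0 0"}}

```text
t: 42.65
tcp_pos: [0.6448, 0.1443, 0.0084]
tool_rot: [0.192, 0.981, -0.0, 0.0]
force: [0.4, -1.3, -0.4]
finger_gap: 0.185
gripper_force: 8.8
```

```bash
python3 -c "
from h import *
tilt()"
```

```text
wrist col edges [(np.int64(18), np.int64(104), np.int64(65)), (np.int64(19), np.int64(65), np.int64(16)), (np.int64(157), np.int64(28), np.int64(48)), (np.int64(203), np.int64(43), np.int64(22))]
60 (np.int64(296), np.int64(346)) 100 (np.int64(296), np.int64(345)) 150 (np.int64(297), np.int64(344)) 200 (np.int64(298), np.int64(343)) 250 (np.int64(299), np.int64(343)) 
t 42.7 [0.6448 0.1444 0.0089] F [ 0.5 -0.7 -0.4] M [-0.06 -0.03  0.01] gap 16.0 8.799891024827957
```

>>> {"fn": "send_rows", "kwargs": {"commands": "18 0 0 0 0; 25 0 0 0 0; 35 0 0 0 0; 45 0 0 0 0; 45 0 0 0 0; 45 0 0 -0.3 0; 45 0 0 -0.6 0; 45 0 0 -1 0; 45 0 0 -1 0; 45 0 0 -1 0; 45 0 0 -1 0; 45 0 0 -1 0; 45 0 0 -1 0; 45 0 0 0 0; 45 0 0 0 0"}}

```text
t: 43.95
tcp_pos: [0.6457, 0.1447, 0.1495]
tool_rot: [0.192, 0.981, 0.001, 0.002]
force: [0.4, 0.6, -0.9]
finger_gap: 0.527
gripper_force: 0.0
```

```bash
python3 -c "
from h import *
go(.6,.1); t=snap('top'); s=snap('scene')
for a,c,r in blobs(t,(0,0,0),(180,255,45),(235,175,290,235),60)[:2]: print('handle top',a,r,ray(t,*r[0],.044))
for a,c,r in blobs(s,(0,0,0),(180,255,50),(320,210,420,275),30)[:3]: print('scene handle',a,c,r)
import pickle; s0=pickle.load(open('scene0.pkl','rb'))
for a,c,r in blobs(s0,(0,0,0),(180,255,50),(320,210,420,275),30)[:3]: print('scene0 handle',a,c,r)
for a,c,rr in blobs(t,(0,0,165),(180,60,255),(338,200,362,225),3)[:4]: print(a,c,ray(t,*c,.05))
w=snap('wrist')
for a,c,r in blobs(w,(0,0,0),(180,255,50),(200,0,440,285),200)[:2]: print('wrist',a,r,[ray(w,*q,.044)[:2].round(3) for q in cv2.boxPoints(r)])
t0=pickle.load(open('top0.pkl','rb'))
for nm,roi in dict(amber=(318,105,352,150),white=(262,118,297,160),small=(215,115,245,150),wash=(495,245,535,285),beaker=(130,245,180,290)).items():
  x0,y0,x1,y1=roi; a=t['pixels'][y0:y1,x0:x1].astype(int); b=t0['pixels'][y0:y1,x0:x1].astype(int); print(nm,(abs(a-b).max(2)>40).mean().round(3))
car()
for a,c,r in blobs(t,(0,120,50),(8,255,255),(425,200,460,240),8)[:2]: print('knob',a,ray(t,*r[0],.097))
"
```

```text
t 43.95 tcp [0.6457 0.1447 0.1495] xang 157.9 tilt [ 0.004  0.    -1.   ] need units [ 1.28 -2.93 -0.01]
handle top 519 ((263.4723815917969, 203.860107421875), (20.1285400390625, 60.421695709228516), 7.253195762634277) [0.58675036 0.16445508 0.044     ]
scene handle 147 [379.42176871 246.72789116] ((379.8360595703125, 247.69671630859375), (30.856887817382812, 6.401844024658203), 39.80556869506836)
scene handle 33 [337.57575758 269.81818182] ((338.04052734375, 269.7432556152344), (3.487429141998291, 11.624763488769531), 35.53767776489258)
scene handle 32 [388.46875 213.40625] ((388.0, 213.5), (7.0, 4.0), 90.0)
scene0 handle 145 [372.48275862 243.88965517] ((372.79510498046875, 244.74591064453125), (30.856887817382812, 6.529880523681641), 39.80556869506836)
scene0 handle 32 [337.4375 269.6875] ((337.7200622558594, 269.5400085449219), (3.0, 11.600000381469727), 36.869895935058594)
37 [353.78378378 214.67567568] [ 0.5584653  -0.07130021  0.05      ]
35 [345.62857143 210.08571429] [ 0.57043084 -0.05014489  0.05      ]
wrist 3546 ((312.0, 162.0), (164.0, 44.0), 90.0) [array([0.546, 0.164]), array([0.556, 0.19 ]), array([0.655, 0.15 ]), array([0.644, 0.122])]
amber 0.0
white 0.495
small 0.813
wash 0.0
beaker 0.597
knob 75 [ 0.53  -0.282] r 0.148 bearing -103.3
tab 53 [ 0.551 -0.048] r 0.09 bearing 98.2
tab 51 [ 0.526 -0.031] r 0.113 bearing 109.4
knob 71 [ 0.53004561 -0.28163533  0.097     ]
```

```bash
python3 -c "
from h import *
print(sign_off())"
```

```text
the job is handed in; nothing more can be done
None
```

I handed the job in at about 44 s; the hand-in call returned no verdict. By the camera measurements, two full strokes put the orange pocket under the port with the lever home, the ball lies in that pocket about 14 mm from its centre, and the empty scoop stands upright and released. The final check showed the amber and wash bottles unmoved, but gave no clear answer for the white jar, small jar and beaker, probably because of the arm and its shadow.

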